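# Nest the calorimeter cups and hold the thermometer in place

## Task

Make the calorimeter ready for a reading: put the insulating cup into the jacket and the sample cup into the insulating cup, each standing upright and fully home on the floor of the larger one. Then draw the stem thermometer out of its slanted stand, turn it upright and hold it in the middle of the sample cup with its tip about halfway down, touching neither wall nor bottom, and finish while still holding it there, still, in the gripper. Leave the other things on the desk where they are.

Things in the scene. Friction and masses are not known exactly. Their poses are not given: they have to be found in the camera images.
- jacket: Calorimeter jacket, the widest and lowest of three round cups: open bright-metal cup with a dark rubber ring round its foot, outside 82 mm across, 62 mm high, bore 68 mm. About 0.4 kg, loose on the desk (a lamp head hangs 0.53 m above the desk, beyond and to the right of the cups). Origin: centre of its underside; z up its axis.
- jacket_floor (a point): Centre of the jacket's inner floor, 5 mm above its underside; axes as the jacket's.
- insulating_cup: Insulating cup, the middle one: off-white plastic cup (grey in shade), outside 62 mm across, 78 mm high, bore 53 mm, lowest 6 mm chamfered to 55 mm. Fits the jacket with about 2 mm to spare all round; when home its rim stands 21 mm above the jacket's rim. About 60 g, loose. Origin: centre of its underside; z up its axis, mouth up at the start.
- insulating_cup_floor (a point): Centre of the insulating cup's inner floor, 5 mm above its underside; axes as the cup's.
- sample_cup: Sample cup, the narrowest and tallest: bright-metal cup, outside 46 mm across, 95 mm high, bore 41 mm, lowest 6 mm chamfered to 39 mm. Fits the insulating cup with about 2 mm to spare all round; when home its rim stands 22 mm above the insulating cup's rim. About 80 g, loose. Origin: centre of its underside; z up its axis, mouth up at the start.
- sample_cup_floor (a point): Centre of the sample cup's inner floor, 4 mm above its underside and 91 mm below its rim; axes as the cup's.
- thermometer: Stem thermometer, round, 190 mm long, about 60 g, loose: steel stem 6 mm thick, 90 mm long; black ferrule widening from 13 to 22 mm over 16 mm; white handle 22 mm thick, 84 mm long. Origin: tip of the stem; z runs from the tip to the handle. At the start it slants at 40 to 43 degrees from upright, handle up and towards the stand's front (the robot), ferrule on the sleeve's mouth, stem through the sleeve.
- handle_end (a point): Centre of the handle's free end, 190 mm from the tip along the thermometer's z.
- thermometer_stand: Thermometer stand, fixed: grey base plate 150 (x) x 80 (y) x 12.5 mm; two upright dark cheeks carry a steel sleeve 18 mm across, 45 mm long, bore 8 mm, tilted 40 degrees from upright, its mouth looking up and to the stand's -x. Origin: centre of the base's underside; z up. The stem must be drawn straight along the sleeve, 90 mm until the tip is free.
- stand_mouth (a point): Centre of the sleeve's mouth, 90 mm above the desk over the base's centre; axes as the stand's.
- reagent_c: Bystander: small white reagent bottle with a screw cap, 40 mm across, 85 mm high; loose. Origin: centre of its underside.
- petri_dish_1: Bystander: petri dish, 58 mm across, 15 mm high; loose. Origin: centre of its underside.
- marker_black: Bystander: marker, 135 x 17 x 16 mm, lying near the front edge; loose. Origin: its middle, on the underside.
- pen_blue: Bystander: pen, 145 x 11 x 9 mm, lying at the front left; loose. Origin: its middle, on the underside.

How it is judged:
By the outcome, as a careful person would: the job done as asked, in the order asked, and still so for the second after the job is handed in, while the arm keeps its last pose, push and grip.
It also fails if it takes over 67 s, if anything falls off the work surface, if the arm or the gripper's body presses on something with over 40 N, if the wrist force passes 120 N, or if a joint passes its speed limit or range.

## Robot

A 6-joint arm with a two-finger parallel gripper is mounted at the origin on a cart in front of the work surface, level with it; the furniture and walls round the work are solid. World frame = base frame: x ahead of the robot, y to its left, z up, the work surface at z = 0. Lengths are in m, angles in degrees, forces in N, time in s.
With the tool pointing down it reaches from about 0.375 to 0.9 m from the base axis. Payload 3.1 kg.
Tool frame: the origin (TCP) lies midway between the tips of the shut fingers; the grasp point (between the pads) lies 19 mm behind it; z points along the fingers, y is the direction in which the jaws open and shut (so a half turn about z gives the same grasp; the last joint's range is limited). The gripper opens to 87 mm and grips with 3 to 60 N. Pads are 19 mm wide; open, the fingers measure 117 mm over their backs; the gripper's body (75 mm by 190 mm) begins 51 mm behind the grasp point.
Start: joints at [-82.535, 30.224, 82.088, -0, 67.689, -10.227], TCP at [0.19, -0.595, 0.223] pointing down, gripper open.
Joint ranges: [-176.69, 176.69], [-43.24, 126.21], [12.49, 139.97], [-82, 262], [0, 151.66], [-163.58, 163.58]. Speed limits (degrees/s): [159.86, 159.86, 180, 180, 180, 180].

## Interface

Orientations are given as a 3x3 rotation matrix whose columns are the frame's x, y, z axes.
In Python, from rig import bot, capture, get_calibration gives the robot as it stands.
- The arm moves only by the tool play_rows, never from a script. Its arguments are lists of equal length, an entry for each row: "fingers": the closure in counts, from 0 (fully open) to 255 (shut); "linear": the shift along the tool's x, y, z in mm, a list of three; "rot": the turn, a rotation vector about the tool's x, y, z in degrees, a list of three. A call has 1 to 20 rows; each row is the pose to reach, as a shift and turn from the pose commanded when the call began, along the tool's axes at that moment; what a row does not reach only later rows make up. A row lasts 1/10 s, in which the tool goes at most 50 mm and 8.59 degrees, less where a joint would pass 70% of its speed; a pose out of reach is approached as far as the arm can. A call with a gripper value outside its range is refused whole. The fingers move at their own pace and stop on an object; the grip force is fixed at half the most. Time passes only in rows, so rows that repeat a pose let the fingers close. It gives the time, the measured TCP pose, the force and the opening at its end, in the units of the state.
- bot.read_state(): the state, without advancing time (a new reading comes with each control period).
- capture(name): name is "scene" or "side" or "wrist"; returns the picture (384x512x3 uint8, red, green, blue); there is no depth.
- get_calibration(name): a dict with "vfov" (degrees; the focal length in pixels is half the picture's height over the tangent of half this angle, whatever the lens; pixels are square), "cx", "cy" (the principal point, pixels), "camera_from_world" (4x4, takes a point from world to camera coordinates). Camera axes: x right, y down, z forward; pixel columns grow to the right and rows downward; lengths in m; the calibration is good to about 2 mm. A picture is of the moment at which its call begins: read the wrist's pose just before it. get_calibration takes no time and is no camera call; for the wrist camera it gives the pose at the moment of the call.
- bot.hand_in(): hands the job in, once; it reports no verdict.
The state is a dict: "time_s": time; "joint_positions": joint angles; "qvel": joint speeds; "tau": joint torques, N m; "position": TCP position; "tcp_rot": TCP orientation; "force": force on the tool from outside, world axes, zero at the start; "moment": the same for the moment, N m; "opening": opening from 0.0 (shut) to 1.0 (fully open).
Only numpy, scipy, OpenCV 4.12 (cv2) and the standard library are available. Lean on these libraries where they do the work, as an engineer would, in place of code of your own. Each camera call takes 0.05 s, during which the arm holds its last target.

## Working session

There is one attempt and no reset: what is moved stays moved. The work goes in short steps, Python scripts to look and compute and a tool call to move; the robot and the scene stay as the last step left them, time stands still between calls to the robot, and variables do not carry over. Pictures are saved under pics/ and viewed, and the job is handed in when it is done.

Besides the shell and the picture viewer there is one more tool, called after "Emit:" by a JSON object that holds its "api" and its "payload". play_rows: Moves the arm, as the interface text tells. Its arguments: {"type":"object","properties":{"fingers":{"type":"array"},"linear":{"type":"array"},"rot":{"type":"array"}},"required":["fingers","linear","rot"]}

```bash
mkdir -p pics; ls; python3 - <<'E'
from rig import bot,capture,get_calibration
import cv2,numpy as np
np.set_printoptions(precision=4,suppress=True)
s=bot.read_state();print(s)
for n in ["scene","side","wrist"]:
    c=get_calibration(n);print(n,c)
    im=capture(n);cv2.imwrite(f"pics/{n}0.png",cv2.cvtColor(im,cv2.COLOR_RGB2BGR))
print(bot.read_state()['time_s'])
E
```

```text
pics
{'time_s': 0.0, 'joint_positions': array([-82.5353,  30.2802,  82.1563,   0.0007,  67.6876, -10.2265]), 'qvel': array([-0.1646, -0.0593,  0.0745, -0.1288, -0.1169, -0.0239]), 'tau': array([ -0.0007, -44.0056, -17.6594,   0.0631,   0.0582,  -0.0002]), 'position': array([ 0.1899, -0.5947,  0.2216]), 'tcp_rot': array([[ 0.9527,  0.3039, -0.0003],
       [ 0.3039, -0.9527,  0.0021],
       [ 0.0004, -0.0021, -1.    ]]), 'force': array([-0.2968,  0.1738,  0.3203]), 'moment': array([-0.0339, -0.0185, -0.0198]), 'opening': 0.9957447496443381}
scene {'vfov': 57.63064399375229, 'cx': 251.93437243217207, 'cy': 188.6659636340219, 'camera_from_world': array([[-0.7961, -0.6048, -0.0224,  0.4851],
       [-0.2396,  0.3488, -0.906 ,  0.2159],
       [ 0.5558, -0.7159, -0.4226,  0.662 ],
       [ 0.    ,  0.    ,  0.    ,  1.    ]])}
side {'vfov': 48.91100389534092, 'cx': 259.94180754975156, 'cy': 199.6908713506342, 'camera_from_world': array([[ 0.9013, -0.4333,  0.0034, -0.4397],
       [-0.383 , -0.8003, -0.4614,  0.3038],
       [ 0.2027,  0.4146, -0.8872,  1.2284],
       [ 0.    ,  0.    ,  0.    ,  1.    ]])}
wrist {'vfov': 69.04286970909261, 'cx': 256.4314947515801, 'cy': 190.56684010924593, 'camera_from_world': array([[ 0.3036, -0.9528, -0.0019, -0.6249],
       [-0.9204, -0.2938,  0.2581, -0.0299],
       [-0.2465, -0.0766, -0.9661,  0.3893],
       [ 0.    ,  0.    ,  0.    ,  1.    ]])}
0.15
```

View pics/scene0.png

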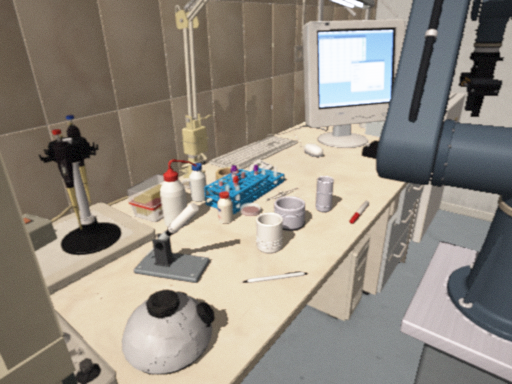

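View pics/side0.png

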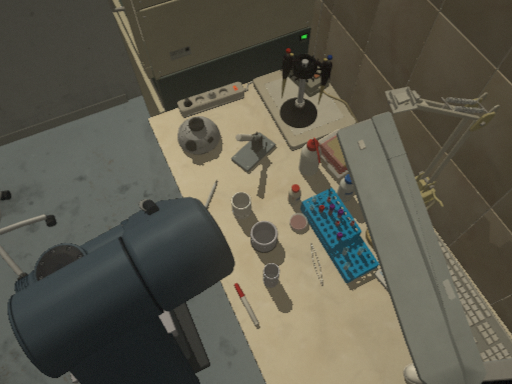

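View pics/wrist0.png

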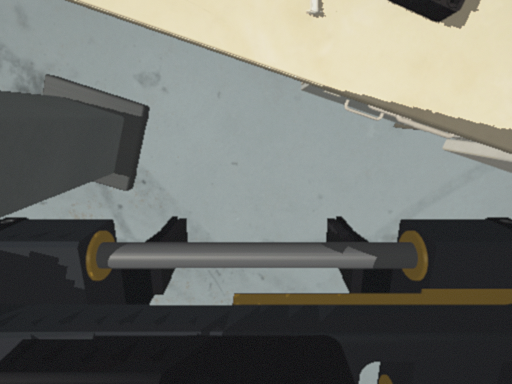

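The scene view shows the insulating cup at (269,232), the jacket at (290,212), the sample cup at (325,194) and the stand at (172,262). In the side view they are at (241,201), (264,237), (271,273) and (255,150). I'll zoom in on these.

```bash
python3 - <<'E'
import cv2
a=cv2.imread('pics/scene0.png')[165:290,125:345]
cv2.imwrite('pics/scene0z.png',cv2.resize(a,None,fx=3.6,fy=3.6,interpolation=cv2.INTER_CUBIC))
a=cv2.imread('pics/side0.png')[120:330,190:340]
cv2.imwrite('pics/side0z.png',cv2.resize(a,None,fx=2.8,fy=2.8,interpolation=cv2.INTER_CUBIC))
E
```

```text
(no output)
```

View pics/scene0z.png

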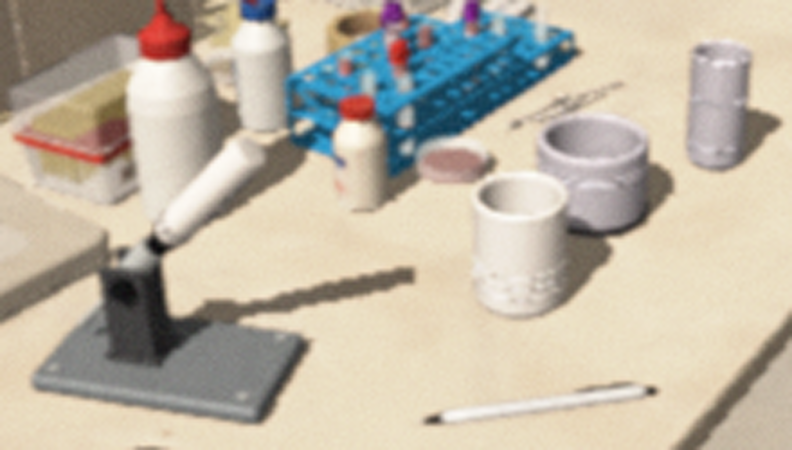

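View pics/side0z.png

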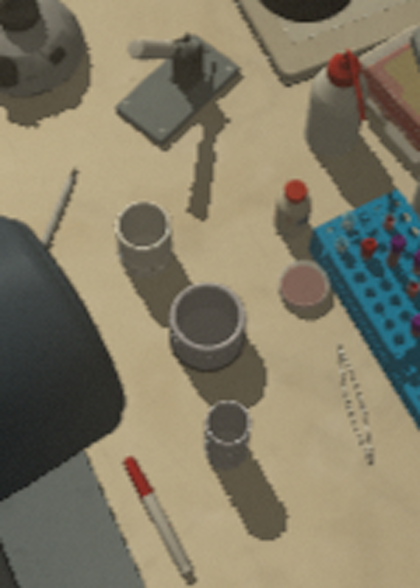

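```bash
cat > h.py <<'E'
from rig import bot,capture,get_calibration
import cv2,numpy as np
np.set_printoptions(precision=4,suppress=True)
def K(c):
    f=192/np.tan(np.radians(c['vfov']/2)); return np.array([[f,0,c['cx']],[0,f,c['cy']],[0,0,1]])
def ray(c,uv):
    T=c['camera_from_world'];R=T[:3,:3];o=-R.T@T[:3,3]
    d=R.T@np.linalg.inv(K(c))@np.array([uv[0],uv[1],1.]);return o,d/np.linalg.norm(d)
def onz(c,uv,z):
    o,d=ray(c,uv);return o+d*(z-o[2])/d[2]
def tri(c1,u1,c2,u2):
    o1,d1=ray(c1,u1);o2,d2=ray(c2,u2)
    A=np.stack([d1,-d2],1);s=np.linalg.lstsq(A,o2-o1,rcond=None)[0]
    p,q=o1+s[0]*d1,o2+s[1]*d2;return (p+q)/2,np.linalg.norm(p-q)
def proj(c,P):
    p=c['camera_from_world']@np.append(P,1);u=K(c)@p[:3];return u[:2]/u[2]
E
python3 - <<'E'
from h import *
S=get_calibration('scene');D=get_calibration('side')
sc=lambda u,v:np.array([u/3.6+125-.4,v/3.6+165-.4]); sd=lambda u,v:np.array([u/2.8+190-.3,v/2.8+120-.3])
for n,a,b,z in [('ins',sc(519,198),sd(143,227),.078),('jac',sc(593,140),sd(208,322),.062),('sam',sc(719,51),sd(228,423),.095),('hend',sc(248,155),sd(137,48),None),('fer',sc(160,243),sd(182,48),None)]:
    print(n,tri(S,a,D,b), *( [onz(S,a,z),onz(D,b,z)] if z else []))
for n,uv in [('c1',(35,383)),('c2',(262,415)),('c3',(305,345)),('c4',(95,310))]: print(n,onz(S,sc(*uv),.0125))
for n,uv in [('d1',(117,108)),('d2',(163,143)),('d3',(240,70)),('d4',(198,35))]: print(n,onz(D,sd(*uv),.0125))
E
```

```text
ins (array([0.4745, 0.1074, 0.0736]), np.float64(0.0028036724184468944)) [0.4719 0.1135 0.078 ] [0.4724 0.1045 0.078 ]
jac (array([ 0.4942, -0.0184,  0.0561]), np.float64(0.005074185294607782)) [ 0.4913 -0.0091  0.062 ] [ 0.4906 -0.0218  0.062 ]
sam (array([ 0.4564, -0.1395,  0.0939]), np.float64(0.0033449284296418343)) [ 0.4572 -0.1374  0.095 ] [ 0.4546 -0.1405  0.095 ]
hend (array([0.5452, 0.2729, 0.1569]), np.float64(0.0006363764298679273))
fer (array([0.6092, 0.2949, 0.0884]), np.float64(0.0035209332218343456))
c1 [0.6483 0.3681 0.0125]
c2 [0.5161 0.309  0.0125]
c3 [0.5418 0.2462 0.0125]
c4 [0.6802 0.2988 0.0125]
d1 [0.5235 0.2994 0.0125]
d2 [0.5532 0.2297 0.0125]
d3 [0.6847 0.2848 0.0125]
d4 [0.6607 0.3557 0.0125]
```

```bash
python3 - <<'E'
from h import *
s=bot.read_state();W=get_calibration('wrist')
Tt=np.eye(4);Tt[:3,:3]=s['tcp_rot'];Tt[:3,3]=s['position']
C=W['camera_from_world']@Tt
print(C); print(np.linalg.inv(C))
# candidate view pose: tool yaw options
cups=dict(ins=[.473,.109,.078],jac=[.492,-.016,.062],sam=[.456,-.139,.095],h=[.545,.273,.157],f=[.609,.295,.088])
for yaw in [0,90,-90,180]:
  a=np.radians(yaw);x=np.array([np.cos(a),np.sin(a),0]);z=np.array([0,0,-1.]);y=np.cross(z,x)
  for p in [(.45,0,.25),(.40,0.05,.30),(.45,.05,.35)]:
    T=np.eye(4);T[:3,:3]=np.stack([x,y,z],1);T[:3,3]=p
    c=dict(W);c['camera_from_world']=C@np.linalg.inv(T)
    print(yaw,p,{k:proj(c,v).round() for k,v in cups.items()})
E
```

```text
[[-0.0003  1.      0.0001 -0.0009]
 [-0.966  -0.0002 -0.2584  0.0273]
 [-0.2584 -0.0002  0.966   0.1738]
 [ 0.      0.      0.      1.    ]]
[[-0.0003 -0.966  -0.2584  0.0713]
 [ 1.     -0.0002 -0.0002  0.001 ]
 [ 0.0001 -0.2584  0.966  -0.1609]
 [ 0.      0.      0.      1.    ]]
0 (0.45, 0, 0.25) {'ins': array([165., 158.]), 'jac': array([269., 140.]), 'sam': array([376., 174.]), 'h': array([-63.,  87.]), 'f': array([-29.,  28.])}
0 (0.4, 0.05, 0.3) {'ins': array([211., 115.]), 'jac': array([304., 100.]), 'sam': array([403., 128.]), 'h': array([29., 38.]), 'f': array([45., -7.])}
0 (0.45, 0.05, 0.35) {'ins': array([218., 148.]), 'jac': array([298., 135.]), 'sam': array([382., 161.]), 'h': array([70., 96.]), 'f': array([79., 50.])}
90 (0.45, 0, 0.25) {'ins': array([276.,  81.]), 'jac': array([288., 186.]), 'sam': array([260., 285.]), 'h': array([ 392., -186.]), 'f': array([ 430., -139.])}
90 (0.4, 0.05, 0.3) {'ins': array([310., 125.]), 'jac': array([317., 210.]), 'sam': array([293., 295.]), 'h': array([415., -56.]), 'f': array([441., -43.])}
90 (0.45, 0.05, 0.35) {'ins': array([271
[... 368 characters left out ...]
207.,  11.]), 'h': array([146., 346.]), 'f': array([124., 323.])}
-90 (0.45, 0.05, 0.35) {'ins': array([242., 199.]), 'jac': array([229., 119.]), 'sam': array([251.,  24.]), 'h': array([192., 319.]), 'f': array([165., 302.])}
180 (0.45, 0, 0.25) {'ins': array([344., 195.]), 'jac': array([244., 205.]), 'sam': array([136., 185.]), 'h': array([520., 283.]), 'f': array([478., 295.])}
180 (0.4, 0.05, 0.3) {'ins': array([296., 218.]), 'jac': array([213., 226.]), 'sam': array([119., 211.]), 'h': array([434., 295.]), 'f': array([414., 303.])}
180 (0.45, 0.05, 0.35) {'ins': array([293., 177.]), 'jac': array([216., 187.]), 'sam': array([131., 169.]), 'h': array([418., 241.]), 'f': array([402., 258.])}
```

Emit:
{"api": "play_rows", "payload": {"fingers": [0,0,0,0,0,0,0,0,0,0,0,0,0,0,0,0], "linear": [[400,-497,-57],[400,-497,-57],[400,-497,-57],[400,-497,-57],[400,-497,-57],[400,-497,-57],[400,-497,-57],[400,-497,-57],[400,-497,-57],[400,-497,-57],[400,-497,-57],[400,-497,-57],[400,-497,-57],[400,-497,-57],[400,-497,-57],[400,-497,-57]], "rot": [[0,0,17.7],[0,0,17.7],[0,0,17.7],[0,0,17.7],[0,0,17.7],[0,0,17.7],[0,0,17.7],[0,0,17.7],[0,0,17.7],[0,0,17.7],[0,0,17.7],[0,0,17.7],[0,0,17.7],[0,0,17.7],[0,0,17.7],[0,0,17.7]]}}

```text
time_s: 1.75
position: [0.4195, -0.0011, 0.2793]
tcp_rot: [[1.0, -0.001, -0.001], [-0.001, -1.0, -0.0], [-0.001, 0.0, -1.0]]
force: [-0.5, 0.3, -0.9]
opening: 1.001
```

```bash
python3 - <<'E'
from h import *
s=bot.read_state();print(s['time_s'],s['position'],s['tcp_rot'],s['joint_positions'])
im=capture('wrist');cv2.imwrite("pics/w1.png",cv2.cvtColor(im,cv2.COLOR_RGB2BGR))
E
```

```text
1.75 [ 0.4195 -0.0011  0.2793] [[ 1.     -0.0009 -0.001 ]
 [-0.0009 -1.     -0.0003]
 [-0.001   0.0003 -1.    ]] [-15.4646   9.623  105.423   -0.0333  65.0022  74.6017]
```

View pics/w1.png

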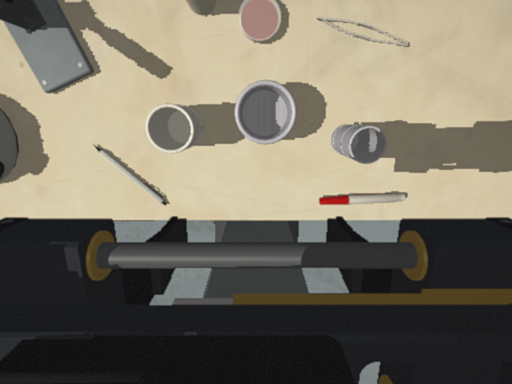

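All three rims are visible: insulating (170,128), jacket (265,112), sample (368,144). Next I'll fit ellipses to them.

```bash
python3 - <<'E'
import cv2
a=cv2.imread('pics/w1.png')[70:180,135:400]
cv2.imwrite('pics/w1z.png',cv2.resize(a,None,fx=3,fy=3,interpolation=cv2.INTER_CUBIC))
E
```

```text
(no output)
```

View pics/w1z.png

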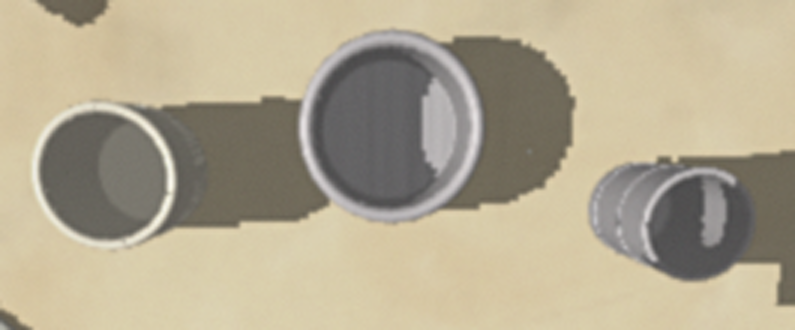

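```bash
python3 - <<'E'
from h import *
W=get_calibration('wrist');S=get_calibration('scene');D=get_calibration('side')
z=lambda u,v:np.array([u/3+135-.33,v/3+70-.33])
for n,h,xs,ys in [('ins',.078,(33,177),(101,249)),('jac',.062,(299,482),(29,222)),('sam',.095,(640,752),(168,280))]:
    cx,cy=np.mean(xs),np.mean(ys)
    p=onz(W,z(cx,cy),h);a=onz(W,z(xs[0],cy),h);b=onz(W,z(xs[1],cy),h);c=onz(W,z(cx,ys[0]),h);d=onz(W,z(cx,ys[1]),h)
    print(n,p,'mid',(a+b)/2,(c+d)/2,'dia',np.linalg.norm(a-b),np.linalg.norm(c-d), 'reproj scene',proj(S,p),'side',proj(D,p))
E
```

```text
ins [0.4763 0.1077 0.078 ] mid [0.4763 0.1077 0.078 ] [0.4756 0.1078 0.078 ] dia 0.06081210594881718 0.06126997931322809 reproj scene [268.5961 218.0412] side [241.4819 199.4384]
jac [ 0.4964 -0.0132  0.062 ] mid [ 0.4964 -0.0132  0.062 ] [ 0.4952 -0.0132  0.062 ] dia 0.07950613748838334 0.08075380654066146 reproj scene [288.5021 202.397 ] side [264.4531 231.5376]
sam [ 0.4569 -0.1372  0.095 ] mid [ 0.4569 -0.1372  0.095 ] [ 0.4565 -0.1373  0.095 ] dia 0.04575501786007119 0.04560938086967254 reproj scene [324.391  178.8155] side [271.3433 269.4162]
```

Emit:
{"api": "play_rows", "payload": {"fingers": [0,0,0,0,0,0,0,0,0,0,0], "linear": [[56,-109,100],[56,-109,100],[56,-109,100],[56,-109,100],[56,-109,140],[56,-109,170],[56,-109,190],[56,-109,205],[56,-109,215],[56,-109,220],[56,-109,220]], "rot": [[0,0,0],[0,0,0],[0,0,0],[0,0,0],[0,0,0],[0,0,0],[0,0,0],[0,0,0],[0,0,0],[0,0,0],[0,0,0]]}}

```text
time_s: 2.9
position: [0.4761, 0.1078, 0.0596]
tcp_rot: [[1.0, -0.001, -0.0], [-0.001, -1.0, -0.0], [-0.0, 0.0, -1.0]]
force: [-0.2, -0.3, -0.3]
opening: 1.002
```

```bash
python3 - <<'E'
from h import *
s=bot.read_state();print(s['time_s'],s['position'],s['tcp_rot'],s['force'])
im=capture('wrist');cv2.imwrite("pics/w2.png",cv2.cvtColor(im,cv2.COLOR_RGB2BGR))
W=get_calibration('wrist')
print(proj(W,[.476,.108,.078]),[proj(W,[.476,.108+d,.078]) for d in (-.031,.031)],proj(W,[.507,.108,.078]))
E
```

```text
2.9 [0.4761 0.1078 0.0596] [[ 1.     -0.0015 -0.0003]
 [-0.0015 -1.     -0.0001]
 [-0.0003  0.0001 -1.    ]] [-0.1601 -0.2883 -0.3018]
[255.3351 248.6747] [array([310.609 , 248.6092]), array([200.0714, 248.7402])] [255.1971 195.5282]
```

View pics/w2.png

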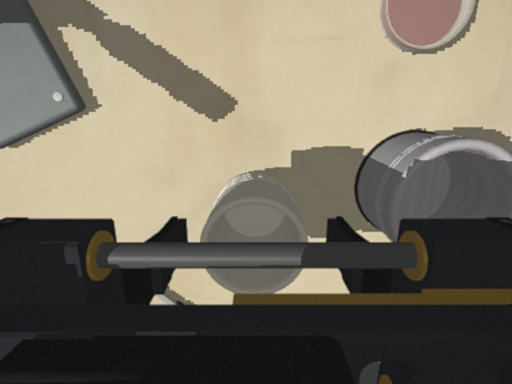

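The rim spans columns 201–308 with its top at row 196. I predicted 200–310 and 195.5, so it's centred. Closing now.

Emit:
{"api": "play_rows", "payload": {"fingers": [255,255,255,255,255,255], "linear": [[0,0,0],[0,0,0],[0,0,0],[0,0,0],[0,0,0],[0,0,0]], "rot": [[0,0,0],[0,0,0],[0,0,0],[0,0,0],[0,0,0],[0,0,0]]}}

```text
time_s: 3.55
position: [0.4762, 0.1088, 0.0598]
tcp_rot: [[1.0, -0.0, 0.001], [-0.0, -1.0, 0.0], [0.001, -0.0, -1.0]]
force: [-0.2, 0.9, 3.0]
opening: 0.709
```

Emit:
{"api": "play_rows", "payload": {"fingers": [255,255,255,255,255,255,255,255,255], "linear": [[0,0,-30],[0,0,-70],[0,0,-90],[10,40,-90],[20,90,-90],[20,122,-80],[20,122,-40],[20,122,-25],[20,122,-25]], "rot": [[0,0,0],[0,0,0],[0,0,0],[0,0,0],[0,0,0],[0,0,0],[0,0,0],[0,0,0],[0,0,0]]}}

```text
time_s: 4.45
position: [0.4908, -0.0126, 0.0834]
tcp_rot: [[1.0, -0.001, -0.011], [-0.001, -1.0, 0.003], [-0.011, -0.003, -1.0]]
force: [-4.4, 2.4, 6.4]
opening: 0.717
```

```bash
python3 - <<'E'
from h import *
s=bot.read_state();print(s['time_s'],s['position'],s['tcp_rot'],s['force'],s['opening'])
im=capture('wrist');cv2.imwrite("pics/w3.png",cv2.cvtColor(im,cv2.COLOR_RGB2BGR))
W=get_calibration('wrist')
for n in ['scene','side']:
    im=capture(n);cv2.imwrite(f"pics/{n}3.png",cv2.cvtColor(im,cv2.COLOR_RGB2BGR))
print([proj(W,[.4955,-.0132+d,.062]) for d in (-.041,.041)],proj(W,[.4955+.041,-.0132,.062]))
E
```

```text
4.45 [ 0.4908 -0.0126  0.0834] [[ 0.9999 -0.0009 -0.0112]
 [-0.0009 -1.      0.0028]
 [-0.0112 -0.0027 -0.9999]] [-4.4331  2.4378  6.3945] 0.7169233367094299
[array([315.7637, 216.4858]), array([197.6704, 216.4827])] [256.6303 157.7313]
```

View pics/w3.png

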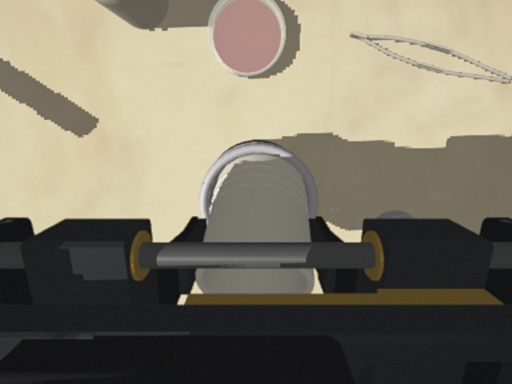

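View pics/scene3.png

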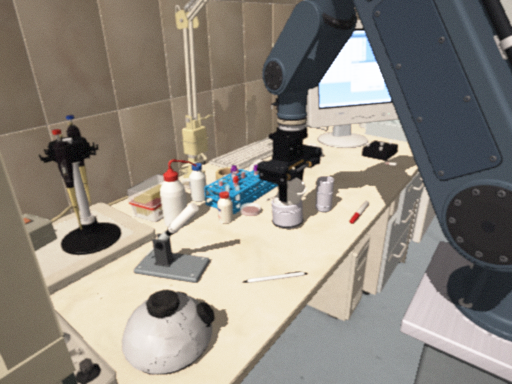

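```bash
python3 - <<'E'
import cv2
a=cv2.imread('pics/w3.png')[125:315,180:340]
cv2.imwrite('pics/w3z.png',cv2.resize(a,None,fx=3,fy=3,interpolation=cv2.INTER_CUBIC))
b=cv2.imread('pics/scene3.png')[160:240,240:350]
cv2.imwrite('pics/s3z.png',cv2.resize(b,None,fx=6,fy=6,interpolation=cv2.INTER_CUBIC))
E
```

```text
(no output)
```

View pics/w3z.png

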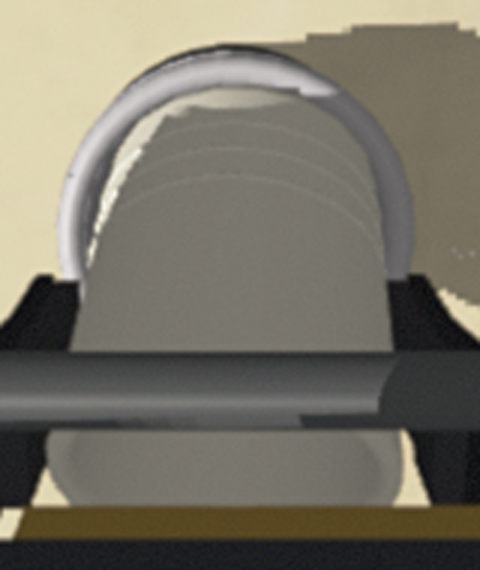

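View pics/s3z.png

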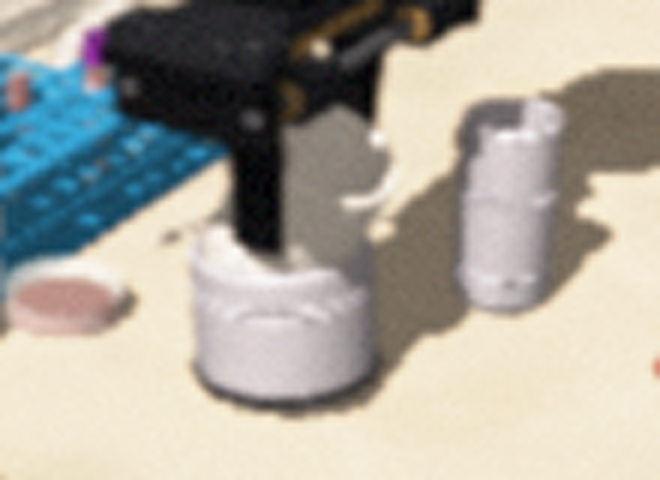

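I lowered too far in one go: the cup tilted in the grip and pushed the jacket forward. I'll lift clear and look again.

Emit:
{"api": "play_rows", "payload": {"fingers": [255,255,255,255,255,255], "linear": [[0,0,-20],[0,0,-45],[0,0,-75],[0,0,-85],[0,0,-85],[0,0,-85]], "rot": [[0,0,0],[0,0,0],[0,0,0],[0,0,0],[0,0,0],[0,0,0]]}}

```text
time_s: 5.2
position: [0.4954, -0.0133, 0.1687]
tcp_rot: [[1.0, -0.0, -0.001], [-0.0, -1.0, 0.0], [-0.001, -0.0, -1.0]]
force: [-0.5, 0.7, -1.6]
opening: 0.713
```

```bash
python3 - <<'E'
from h import *
s=bot.read_state();print(s['time_s'],s['position'],s['tcp_rot'],s['force'],s['opening'])
im=capture('wrist');cv2.imwrite("pics/w4.png",cv2.resize(cv2.cvtColor(im,cv2.COLOR_RGB2BGR)[0:310,130:380],None,fx=1.9,fy=1.9,interpolation=cv2.INTER_CUBIC))
im=capture('scene');cv2.imwrite(f"pics/s4.png",cv2.resize(cv2.cvtColor(im,cv2.COLOR_RGB2BGR)[130:250,220:360],None,fx=4,fy=4,interpolation=cv2.INTER_CUBIC))
im=capture('side');cv2.imwrite(f"pics/d4.png",cv2.resize(cv2.cvtColor(im,cv2.COLOR_RGB2BGR)[150:330,190:340],None,fx=3,fy=3,interpolation=cv2.INTER_CUBIC))
E
```

```text
5.2 [ 0.4954 -0.0133  0.1687] [[ 1.     -0.0001 -0.0012]
 [-0.0001 -1.      0.0002]
 [-0.0012 -0.0002 -1.    ]] [-0.5245  0.665  -1.5914] 0.7134603081209406
```

View pics/w4.png

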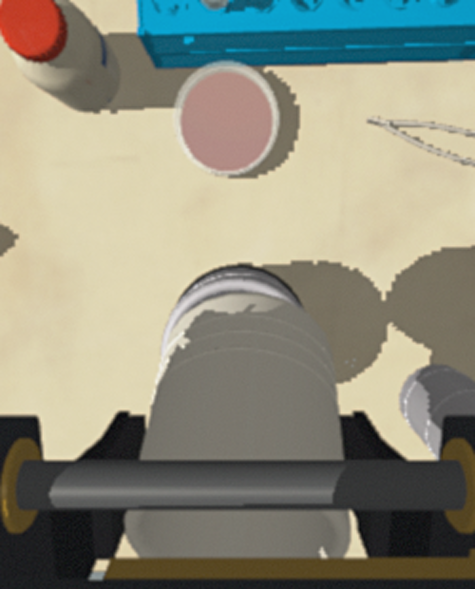

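View pics/s4.png

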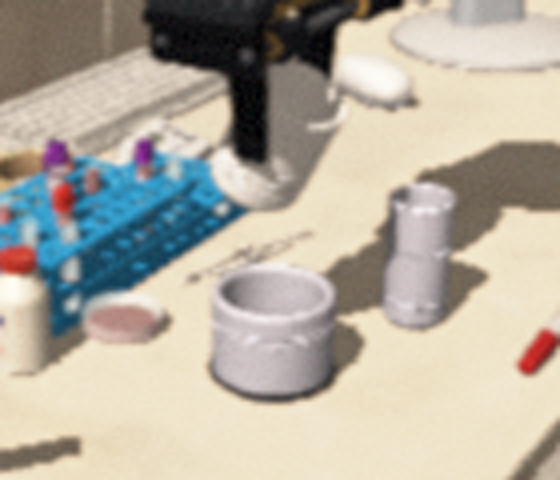

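View pics/d4.png

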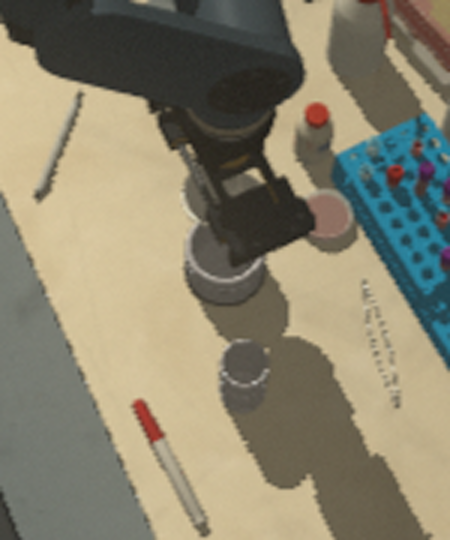

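```bash
python3 - <<'E'
from h import *
W=get_calibration('wrist');D=get_calibration('side');S=get_calibration('scene')
for x in (.4955,.500,.505):
  print(x,'rimtop',(proj(W,[x+.041,-.0132,.062])-[130,0])*1.9,'foot',(proj(W,[x+.041,-.0132,.002])-[130,0])*1.9,'side rimc',(proj(D,[x,-.0132,.062])-[190,150])*3,'scene rimc',(proj(S,[x,-.0132,.062])-[220,130])*4)
# jacket rim measured: where, if top edge at row r
for r in (266,273,278): print(r, onz(W,np.array([240/1.9+130,r/1.9]),.062), onz(W,np.array([240/1.9+130,r/1.9]),.002))
E
```

```text
0.4955 rimtop [239.1167 281.8319] foot [239.4027 270.5   ] side rimc [222.573 244.985] scene rimc [275.1764 289.9263]
0.5 rimtop [239.1075 272.7617] foot [239.3962 263.0183] side rimc [226.6109 243.1965] scene rimc [269.3591 288.1461]
0.505 rimtop [239.0971 262.5885] foot [239.3888 254.641 ] side rimc [231.0905 241.2123] scene rimc [262.9322 286.1793]
266 [ 0.5443 -0.0136  0.062 ] [ 0.5392 -0.0136  0.002 ]
273 [ 0.5409 -0.0136  0.062 ] [ 0.535  -0.0136  0.002 ]
278 [ 0.5384 -0.0136  0.062 ] [ 0.532  -0.0136  0.002 ]
```

The jacket has hardly moved (x ≈ 0.498), but the cup is tilted in the grip. I'll stand it back on the desk at its old spot and re-grasp it deeper.

Emit:
{"api": "play_rows", "payload": {"fingers": [255,255,255,255,255,255,255,255,255,255,255,255,255,255], "linear": [[-10,-50,0],[-20,-100,0],[-20,-122,0],[-20,-122,20],[-20,-122,50],[-20,-122,70],[-20,-122,80],[-20,-122,88],[-20,-122,94],[-20,-122,99],[-20,-122,104],[-20,-122,108],[-20,-122,109],[-20,-122,109]], "rot": [[0,0,0],[0,0,0],[0,0,0],[0,0,0],[0,0,0],[0,0,0],[0,0,0],[0,0,0],[0,0,0],[0,0,0],[0,0,0],[0,0,0],[0,0,0],[0,0,0]]}}

```text
time_s: 6.75
position: [0.4761, 0.1086, 0.0606]
tcp_rot: [[1.0, -0.0, 0.0], [-0.0, -1.0, 0.0], [0.0, -0.0, -1.0]]
force: [0.2, -0.5, -0.9]
opening: 0.715
```

Emit:
{"api": "play_rows", "payload": {"fingers": [150,60,0,0,0], "linear": [[0,0,0],[0,0,0],[0,0,0],[0,0,0],[0,0,0]], "rot": [[0,0,0],[0,0,0],[0,0,0],[0,0,0],[0,0,0]]}}

```text
time_s: 7.25
position: [0.4761, 0.1087, 0.0607]
tcp_rot: [[1.0, -0.0, 0.0], [-0.0, -1.0, 0.0], [0.0, -0.0, -1.0]]
force: [0.1, 0.1, 0.1]
opening: 0.942
```

```bash
python3 - <<'E'
from h import *
s=bot.read_state();print(s['time_s'],s['position'],s['force'],s['opening'])
im=capture('wrist');cv2.imwrite("pics/w5.png",cv2.cvtColor(im,cv2.COLOR_RGB2BGR))
W=get_calibration('wrist')
p=s['position']
print([proj(W,[p[0],p[1]+d,.078]) for d in (-.031,.031)],proj(W,[p[0]+.031,p[1],.078]))
E
```

```text
7.25 [0.4761 0.1087 0.0607] [0.0624 0.1126 0.1119] 0.9423195161583484
[array([310.3174, 247.4285]), array([200.1767, 247.4615])] [255.1559 194.4397]
```

View pics/w5.png

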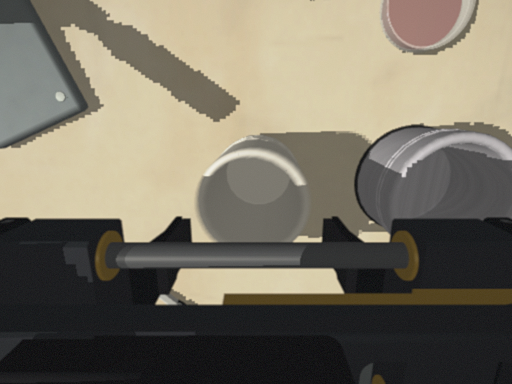

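```bash
python3 - <<'E'
from h import *
W=get_calibration('wrist')
im=cv2.imread('pics/w5.png')
cv2.imwrite('pics/w5z.png',cv2.resize(im[120:270,180:440],None,fx=3,fy=3,interpolation=cv2.INTER_CUBIC))
t=onz(W,np.array([253,147.]),.078);l=onz(W,np.array([197.,200]),.078);r=onz(W,np.array([308.,200]),.078)
print(t,l,r)
E
```

```text
[0.5323 0.1097 0.078 ] [0.504  0.1399 0.078 ] [0.504  0.0803 0.078 ]
```

View pics/w5z.png

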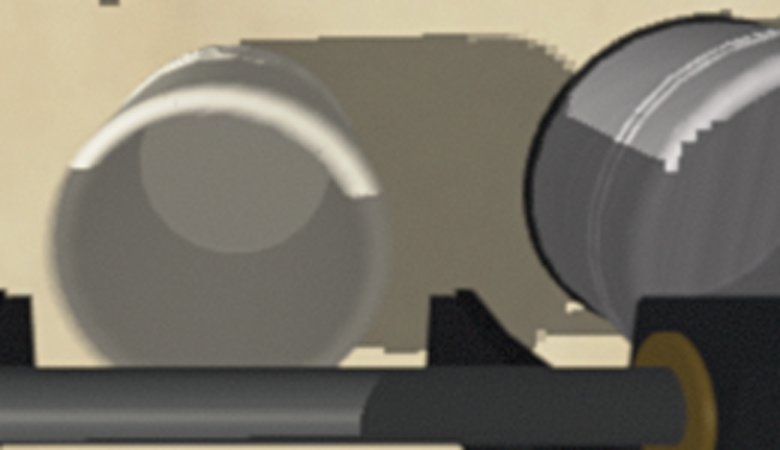

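Emit:
{"api": "play_rows", "payload": {"fingers": [0,0,0,0,255,255,255,255,255], "linear": [[15,-1,0],[25,-1,6],[25,-1,12],[25,-1,12],[25,-1,12],[25,-1,12],[25,-1,12],[25,-1,12],[25,-1,12]], "rot": [[0,0,0],[0,0,0],[0,0,0],[0,0,0],[0,0,0],[0,0,0],[0,0,0],[0,0,0],[0,0,0]]}}

```text
time_s: 8.2
position: [0.5009, 0.1096, 0.0487]
tcp_rot: [[1.0, -0.0, 0.0], [-0.0, -1.0, -0.0], [0.0, 0.0, -1.0]]
force: [0.9, -0.3, 0.3]
opening: 0.707
```

```bash
python3 - <<'E'
from h import *
s=bot.read_state();print(s['time_s'],s['position'],s['force'],s['opening'])
im=capture('wrist');cv2.imwrite("pics/w6.png",cv2.cvtColor(im,cv2.COLOR_RGB2BGR))
W=get_calibration('wrist')
p=s['position']
print([proj(W,[p[0],p[1]+d,.078]) for d in (-.031,.031)],proj(W,[p[0]+.031,p[1],.078]))
E
```

```text
8.2 [0.5009 0.1096 0.0487] [ 0.865  -0.3153  0.2667] 0.7074214715820246
[array([314.5668, 257.9115]), array([195.7222, 257.944 ])] [255.0452 201.1029]
```

View pics/w6.png

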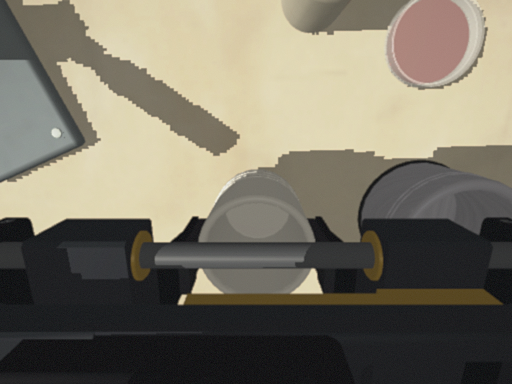

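Emit:
{"api": "play_rows", "payload": {"fingers": [255,255,255,255,255], "linear": [[0,0,-20],[0,0,-60],[0,0,-100],[0,0,-100],[0,0,-100]], "rot": [[0,0,0],[0,0,0],[0,0,0],[0,0,0],[0,0,0]]}}

```text
time_s: 8.75
position: [0.5013, 0.1097, 0.1494]
tcp_rot: [[1.0, -0.0, 0.002], [-0.0, -1.0, 0.0], [0.002, -0.0, -1.0]]
force: [-0.4, -0.5, -0.8]
opening: 0.712
```

```bash
python3 - <<'E'
from h import *
s=bot.read_state();print(s['time_s'],s['position'],s['force'],s['opening'])
im=capture('wrist');cv2.imwrite("pics/w7.png",cv2.cvtColor(im,cv2.COLOR_RGB2BGR))
W=get_calibration('wrist')
p=s['position']
print(proj(W,[p[0]+.031,p[1],p[2]+.029]))
for z in(.062,.002):print(proj(W,[.4965,-.0135,z]))
E
```

```text
8.75 [0.5013 0.1097 0.1494] [-0.39   -0.5074 -0.7836] 0.7119710855677014
[254.9783 199.6439]
[388.942  200.1212]
[364.6607 184.6294]
```

View pics/w7.png

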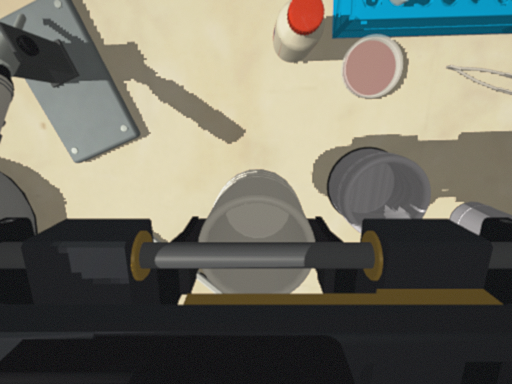

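```bash
python3 - <<'E'
import cv2
im=cv2.imread('pics/w7.png')
cv2.imwrite('pics/w7z.png',cv2.resize(im[130:250,310:450],None,fx=5,fy=5,interpolation=cv2.INTER_CUBIC))
E
```

```text
(no output)
```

View pics/w7z.png

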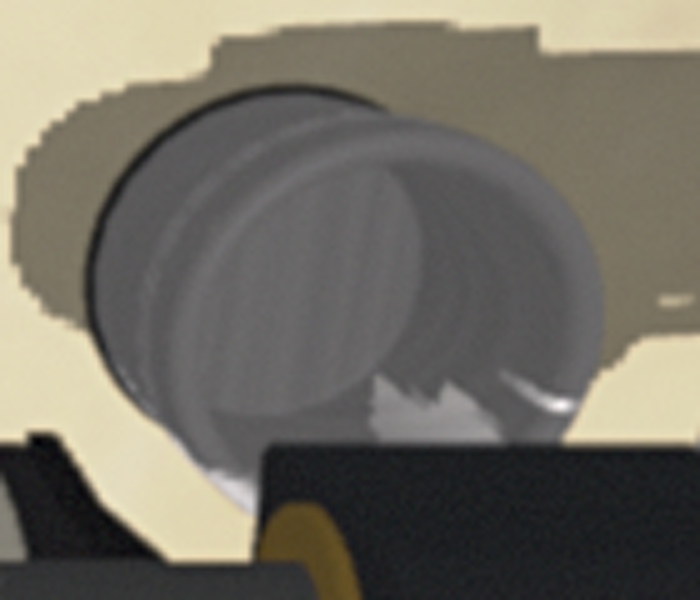

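```bash
python3 - <<'E'
from h import *
from scipy.optimize import least_squares
W=get_calibration('wrist')
def fit(pts,z,r):
    P=np.array([onz(W,np.array([u/5+310-.4,v/5+130-.4]),z)[:2] for u,v in pts])
    f=least_squares(lambda c:np.hypot(*(P-c).T)-r,[.497,-.013]);print(f.x,f.fun*1000)
    g=least_squares(lambda c:np.hypot(*(P-c[:2]).T)-c[2],[.497,-.013,.041]);print(g.x)
fit([(602,315),(592,250),(545,185),(480,138),(395,115)],.062,.041)
fit([(88,280),(92,240),(110,195),(175,125),(230,97),(290,85)],.001,.041)
E
```

```text
[ 0.4984 -0.0091] [ 0.5678  0.3361 -0.9721 -0.5071  0.9752]
[ 0.4932 -0.0045  0.0472]
[ 0.4977 -0.0124] [ 0.0525  0.2292  0.0281 -0.4039 -0.1955  0.4657]
[ 0.4965 -0.0137  0.0426]
```

Emit:
{"api": "play_rows", "payload": {"fingers": [255,255,255,255,255,255,255,255], "linear": [[-2,40,0],[-4,80,0],[-5,110,0],[-5,122,0],[-5,122,0],[-5,122,15],[-5,122,30],[-5,122,30]], "rot": [[0,0,0],[0,0,0],[0,0,0],[0,0,0],[0,0,0],[0,0,0],[0,0,0],[0,0,0]]}}

```text
time_s: 9.6
position: [0.4939, -0.0106, 0.1165]
tcp_rot: [[1.0, 0.001, -0.006], [0.001, -1.0, 0.002], [-0.006, -0.002, -1.0]]
force: [-0.1, 0.7, -0.6]
opening: 0.707
```

```bash
python3 - <<'E'
from h import *
s=bot.read_state();print(s['time_s'],s['position'],s['force'],s['opening'])
im=capture('wrist');cv2.imwrite("pics/w8.png",cv2.resize(cv2.cvtColor(im,cv2.COLOR_RGB2BGR)[120:310,170:340],None,fx=3,fy=3,interpolation=cv2.INTER_CUBIC))
im=capture('scene');cv2.imwrite(f"pics/s8.png",cv2.resize(cv2.cvtColor(im,cv2.COLOR_RGB2BGR)[150:240,240:340],None,fx=5,fy=5,interpolation=cv2.INTER_CUBIC))
E
```

```text
9.6 [ 0.4939 -0.0106  0.1165] [-0.1078  0.7159 -0.5882] 0.7068069419447383
```

View pics/w8.png

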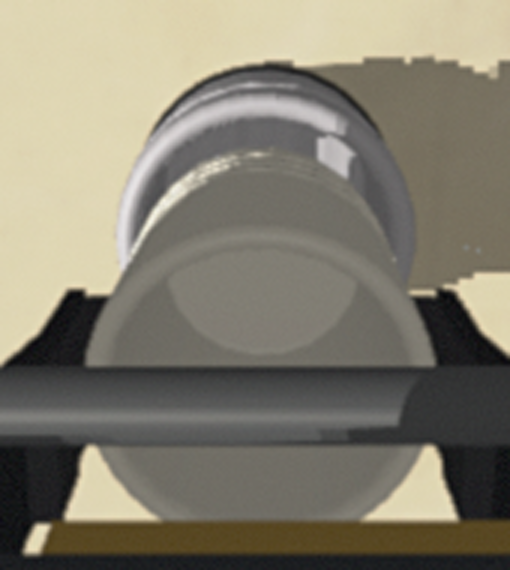

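View pics/s8.png

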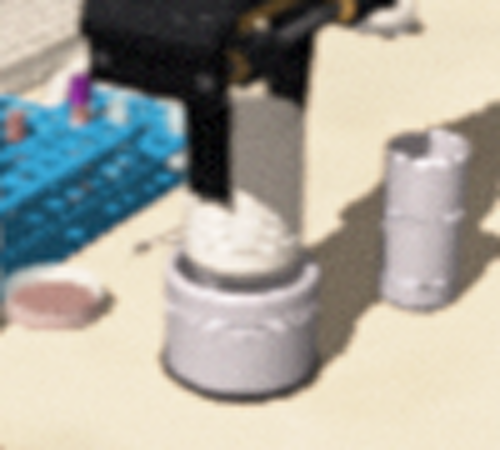

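Emit:
{"api": "play_rows", "payload": {"fingers": [255,255], "linear": [[0,0,0],[0,0,0]], "rot": [[0,0,0],[0,0,0]]}}

```text
time_s: 9.9
position: [0.4965, -0.012, 0.1191]
tcp_rot: [[1.0, 0.0, 0.001], [0.0, -1.0, -0.0], [0.001, 0.0, -1.0]]
force: [-0.5, 0.3, -0.2]
opening: 0.707
```

```bash
python3 - <<'E'
from h import *
s=bot.read_state();print(s['time_s'],s['position'],s['tcp_rot'][:,2],s['force'],s['opening'])
im=capture('wrist');cv2.imwrite("pics/w9.png",cv2.resize(cv2.cvtColor(im,cv2.COLOR_RGB2BGR)[120:220,200:320],None,fx=6,fy=6,interpolation=cv2.INTER_CUBIC))
W=get_calibration('wrist');p=s['position'];b=p[2]-.0487
f=lambda P:((proj(W,P)-[200,120])*6).round()
for x in (.496,.498,.500): print(x,'outer',f([x+.041,-.012,.062]),'inner',f([x+.034,-.012,.062]),'L/R',f([x,-.012+.041,.062]),f([x,-.012-.041,.062]),'foot',f([x+.041,-.012,.001]))
for d in (0,.0015,.003): print(d,'cham',f([p[0]+d+.0275,p[1],b]),'full',f([p[0]+d+.031,p[1],b+.006]),'rim',f([p[0]+d+.031,p[1],b+.078]))
E
```

```text
9.9 [ 0.4965 -0.012   0.1191] [ 0.0012 -0.0002 -1.    ] [-0.4588  0.2915 -0.2394] 0.7066086319831696
0.496 outer [332. 222.] inner [332. 275.] L/R [ 33. 520.] [632. 520.] foot [334. 170.]
0.498 outer [332. 206.] inner [332. 260.] L/R [ 32. 506.] [633. 506.] foot [334. 158.]
0.5 outer [332. 191.] inner [332. 244.] L/R [ 32. 492.] [633. 492.] foot [334. 145.]
0 cham [332. 333.] full [332. 315.] rim [329. 485.]
0.0015 cham [332. 321.] full [332. 303.] rim [329. 468.]
0.003 cham [332. 310.] full [332. 291.] rim [329. 450.]
```

View pics/w9.png

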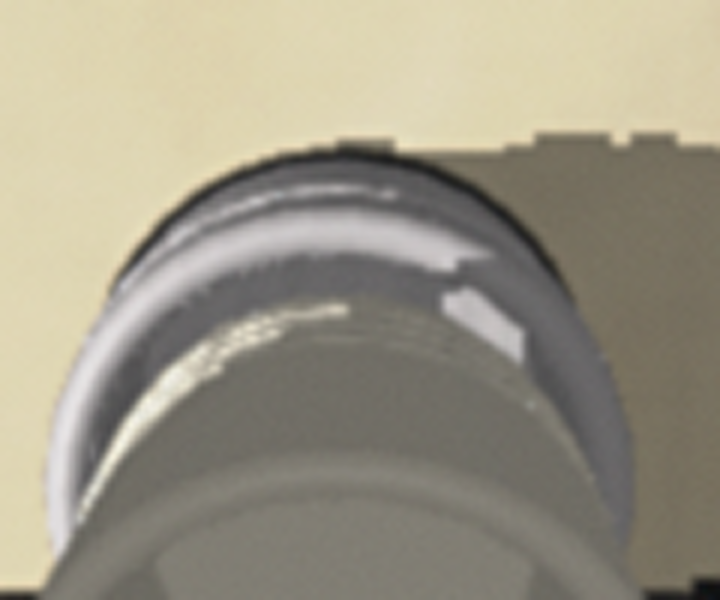

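The cup is centred to within about 1 mm over the jacket bore. Descending slowly with a 1 mm sideways correction.

Emit:
{"api": "play_rows", "payload": {"fingers": [255,255,255,255,255,255,255,255,255,255], "linear": [[0,1,5],[0,1,10],[0,1,16],[0,1,22],[0,1,28],[0,1,34],[0,1,40],[0,1,46],[0,1,51],[0,1,51]], "rot": [[0,0,0],[0,0,0],[0,0,0],[0,0,0],[0,0,0],[0,0,0],[0,0,0],[0,0,0],[0,0,0],[0,0,0]]}}

```text
time_s: 10.95
position: [0.4955, -0.0133, 0.0668]
tcp_rot: [[1.0, -0.0, -0.001], [-0.0, -1.0, 0.0], [-0.001, -0.0, -1.0]]
force: [-0.0, 0.2, -0.4]
opening: 0.707
```

```bash
python3 - <<'E'
from h import *
s=bot.read_state();print(s['time_s'],s['position'],s['tcp_rot'][:,2],s['force'],s['opening'])
im=capture('wrist');cv2.imwrite("pics/w10.png",cv2.resize(cv2.cvtColor(im,cv2.COLOR_RGB2BGR)[120:310,170:340],None,fx=3,fy=3,interpolation=cv2.INTER_CUBIC))
E
```

```text
10.95 [ 0.4955 -0.0133  0.0668] [-0.0015  0.0004 -1.    ] [-0.0311  0.1567 -0.4125] 0.7071679955517767
```

View pics/w10.png

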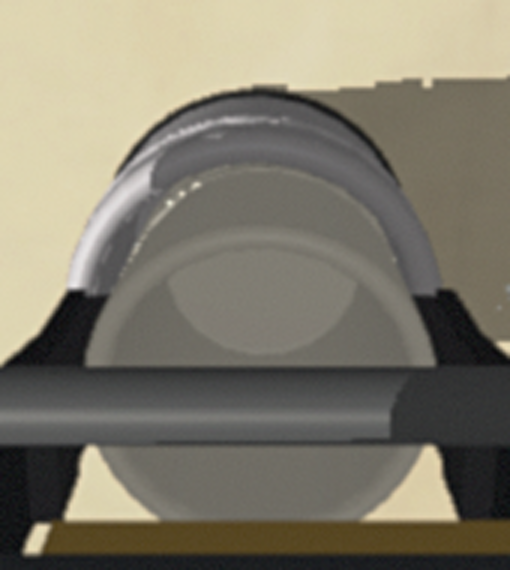

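Emit:
{"api": "play_rows", "payload": {"fingers": [50,20,0,0,0,0], "linear": [[0,0,0],[0,0,0],[0,0,0],[0,0,0],[0,0,0],[0,0,0]], "rot": [[0,0,0],[0,0,0],[0,0,0],[0,0,0],[0,0,0],[0,0,0]]}}

```text
time_s: 11.6
position: [0.496, -0.0134, 0.0676]
tcp_rot: [[1.0, -0.0, 0.0], [-0.0, -1.0, -0.0], [0.0, 0.0, -1.0]]
force: [-0.7, 0.6, -0.2]
opening: 0.996
```

```bash
python3 - <<'E'
from h import *
s=bot.read_state();print(s['time_s'],s['position'],s['tcp_rot'][:,2],s['force'],s['opening'])
im=capture('wrist');cv2.imwrite("pics/w11.png",cv2.resize(cv2.cvtColor(im,cv2.COLOR_RGB2BGR)[120:310,170:340],None,fx=3,fy=3,interpolation=cv2.INTER_CUBIC))
W=get_calibration('wrist')
for z in (.083,.095):print(z,[((proj(W,P)-[170,120])*3).round() for P in ([.4983+.031,-.013,z],[.4983,-.013+.031,z],[.4983,-.013-.031,z])])
E
```

```text
11.6 [ 0.496  -0.0134  0.0676] [ 0.0001 -0.     -1.    ] [-0.6724  0.6303 -0.1725] 0.995685946789403
0.083 [array([253., 208.]), array([ 90., 367.]), array([418., 367.])]
0.095 [array([253., 227.]), array([ 77., 397.]), array([430., 397.])]
```

View pics/w11.png

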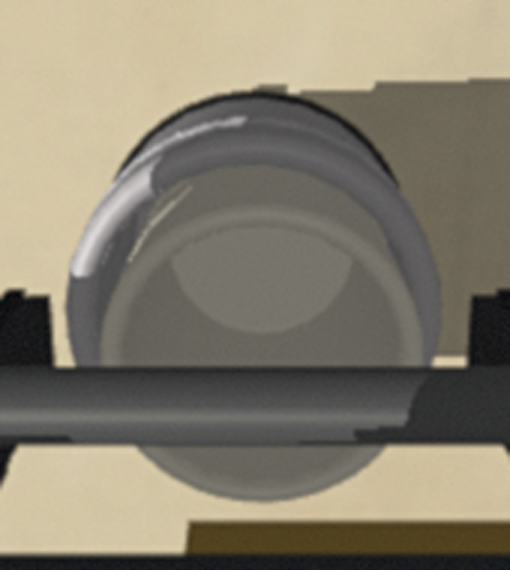

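The rim is 329 px wide; I predicted 328 for fully home, so it's seated. Now the sample cup.

Emit:
{"api": "play_rows", "payload": {"fingers": [0,0,0,0,0,0,0,0,0,0,0,0,0], "linear": [[0,0,-30],[0,0,-65],[-10,40,-75],[-30,80,-75],[-39,124,-75],[-39,124,-75],[-39,124,-75],[-39,124,-55],[-39,124,-30],[-39,124,-10],[-39,124,2],[-39,124,2],[-39,124,2]], "rot": [[0,0,0],[0,0,0],[0,0,0],[0,0,0],[0,0,0],[0,0,0],[0,0,0],[0,0,0],[0,0,0],[0,0,0],[0,0,0],[0,0,0],[0,0,0]]}}

```text
time_s: 12.95
position: [0.4571, -0.1362, 0.0655]
tcp_rot: [[1.0, 0.002, -0.001], [0.002, -1.0, 0.001], [-0.001, -0.001, -1.0]]
force: [0.3, -0.4, 0.5]
opening: 1.0
```

```bash
python3 - <<'E'
from h import *
s=bot.read_state();print(s['time_s'],s['position'],s['tcp_rot'][:,2],s['force'],s['opening'])
im=capture('wrist');cv2.imwrite("pics/w12.png",cv2.resize(cv2.cvtColor(im,cv2.COLOR_RGB2BGR)[120:310,170:340],None,fx=3,fy=3,interpolation=cv2.INTER_CUBIC))
W=get_calibration('wrist');p=s['position']
for z in (.095,):print(z,[((proj(W,P)-[170,120])*3).round() for P in ([p[0]+.023,p[1],z],[p[0],p[1]+.023,z],[p[0],p[1]-.023,z])])
E
```

```text
12.95 [ 0.4571 -0.1362  0.0655] [-0.0008  0.0006 -1.    ] [ 0.257  -0.3755  0.4875] 1.0002809765019005
0.095 [array([253., 291.]), array([121., 415.]), array([385., 415.])]
```

View pics/w12.png

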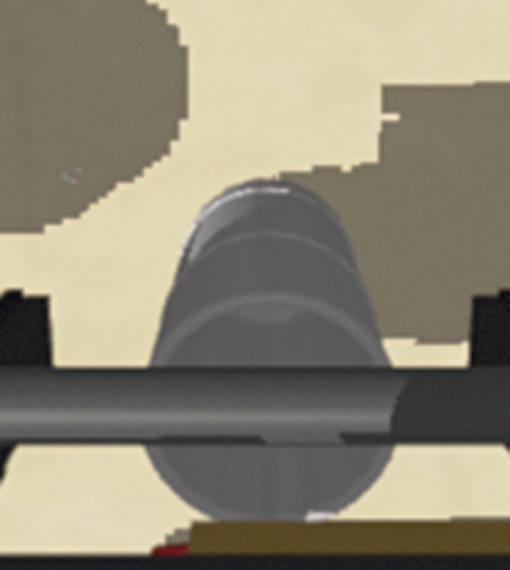

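Emit:
{"api": "play_rows", "payload": {"fingers": [0,0,255,255,255,255,255,255,255,255,255,255,255,255,255], "linear": [[0,2.5,0],[0,2.5,0],[0,2.5,0],[0,2.5,0],[0,2.5,0],[0,2.5,0],[0,2.5,0],[0,2.5,0],[0,2.5,0],[0,2.5,-20],[0,2.5,-60],[0,2.5,-100],[0,2.5,-105],[0,2.5,-105],[0,2.5,-105]], "rot": [[0,0,0],[0,0,0],[0,0,0],[0,0,0],[0,0,0],[0,0,0],[0,0,0],[0,0,0],[0,0,0],[0,0,0],[0,0,0],[0,0,0],[0,0,0],[0,0,0],[0,0,0]]}}

```text
time_s: 14.5
position: [0.456, -0.1393, 0.1695]
tcp_rot: [[1.0, -0.0, -0.002], [-0.0, -1.0, 0.001], [-0.002, -0.001, -1.0]]
force: [0.4, 0.3, -0.8]
opening: 0.521
```

```bash
python3 - <<'E'
from h import *
s=bot.read_state();print(s['time_s'],s['position'],s['tcp_rot'][:,2],s['force'],s['opening'])
im=cv2.cvtColor(capture('wrist'),cv2.COLOR_RGB2BGR);cv2.imwrite("pics/w13.png",im)
W=get_calibration('wrist');p=s['position']
print(proj(W,[p[0]+.023,p[1],p[2]+.0295]),[proj(W,P) for P in ([.4985+.031,-.0146,.083],[.4985,-.0146+.031,.083],[.4985,-.0146-.031,.083])])
E
```

```text
14.5 [ 0.456  -0.1393  0.1695] [-0.0022  0.0012 -1.    ] [ 0.4024  0.2582 -0.8169] 0.5209335321408637
[255.1539 216.6302] [array([109.6996, 113.0022]), array([ 79.4334, 149.5026]), array([149.6816, 149.4858])]
```

View pics/w13.png

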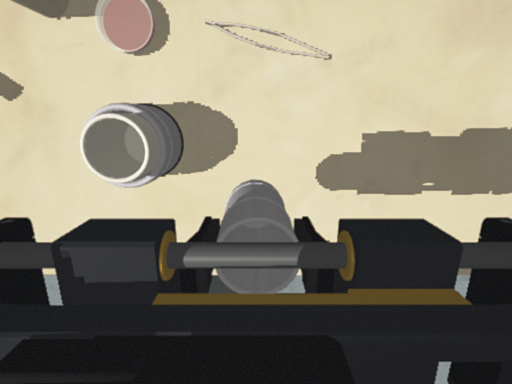

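Emit:
{"api": "play_rows", "payload": {"fingers": [255,255,255,255,255,255,255,255,255,255], "linear": [[10,-35,0],[25,-75,0],[40,-110,0],[43,-125,0],[43,-125,0],[43,-125,0],[43,-125,10],[43,-125,14],[43,-125,14],[43,-125,14]], "rot": [[0,0,0],[0,0,0],[0,0,0],[0,0,0],[0,0,0],[0,0,0],[0,0,0],[0,0,0],[0,0,0],[0,0,0]]}}

```text
time_s: 15.55
position: [0.4998, -0.0154, 0.1562]
tcp_rot: [[1.0, -0.001, -0.001], [-0.001, -1.0, 0.0], [-0.001, -0.0, -1.0]]
force: [-0.9, 0.0, -1.2]
opening: 0.529
```

```bash
python3 - <<'E'
from h import *
s=bot.read_state();print(s['time_s'],s['position'],s['tcp_rot'][:,2],s['force'],s['opening'])
im=cv2.cvtColor(capture('wrist'),cv2.COLOR_RGB2BGR);cv2.imwrite("pics/w14.png",cv2.resize(im[120:300,190:330],None,fx=4,fy=4,interpolation=cv2.INTER_CUBIC)[:600])
W=get_calibration('wrist');p=s['position'];b=p[2]-.065
f=lambda *P:((proj(W,P)-[190,120])*4).round()
for x in (.497,.499,.501): print('ins',x,'outer',f(x+.031,-.0146,.083),'inner',f(x+.0265,-.0146,.083),'L/R',f(x,-.0146+.031,.083),f(x,-.0146-.031,.083))
for d in (-.002,0,.002): print(d,'cham',f(p[0]+d+.0195,p[1],b),'full',f(p[0]+d+.023,p[1],b+.006),'rim',f(p[0]+d+.023,p[1],b+.095),'botLR',f(p[0]+d,p[1]+.023,b+.006),f(p[0]+d,p[1]-.023,b+.006))
E
```

```text
15.55 [ 0.4998 -0.0154  0.1562] [-0.0007  0.0002 -1.    ] [-0.8628  0.047  -1.2103] 0.5286760585271918
ins 0.497 outer [259. 195.] inner [259. 216.] L/R [118. 334.] [400. 334.]
ins 0.499 outer [259. 186.] inner [259. 207.] L/R [118. 326.] [401. 325.]
ins 0.501 outer [259. 177.] inner [259. 198.] L/R [118. 317.] [401. 317.]
-0.002 cham [263. 253.] full [263. 244.] rim [261. 403.] botLR [152. 352.] [374. 351.]
0 cham [263. 244.] full [263. 234.] rim [261. 388.] botLR [152. 343.] [374. 342.]
0.002 cham [263. 235.] full [263. 224.] rim [261. 373.] botLR [152. 333.] [374. 333.]
```

View pics/w14.png

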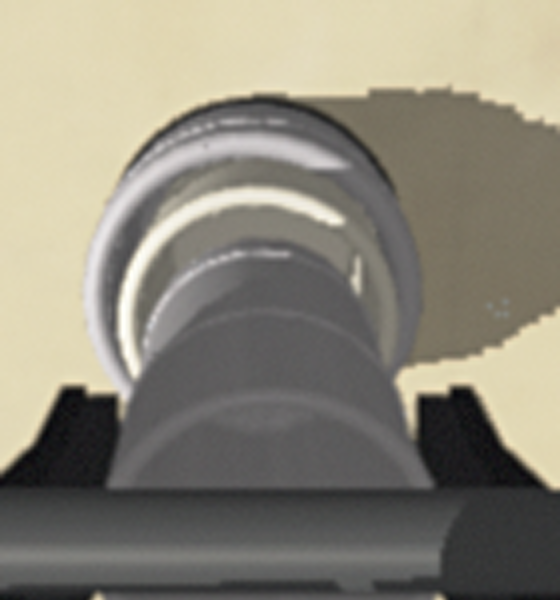

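Emit:
{"api": "play_rows", "payload": {"fingers": [255,255,255,255,255,255,255,255,255,255,255,255,255], "linear": [[0,-0.8,3],[0,-0.8,8],[0,-0.8,14],[0,-0.8,20],[0,-0.8,26],[0,-0.8,32],[0,-0.8,38],[0,-0.8,44],[0,-0.8,50],[0,-0.8,56],[0,-0.8,62],[0,-0.8,67],[0,-0.8,67]], "rot": [[0,0,0],[0,0,0],[0,0,0],[0,0,0],[0,0,0],[0,0,0],[0,0,0],[0,0,0],[0,0,0],[0,0,0],[0,0,0],[0,0,0],[0,0,0]]}}

```text
time_s: 16.9
position: [0.4995, -0.0139, 0.0888]
tcp_rot: [[1.0, -0.0, -0.001], [-0.0, -1.0, 0.0], [-0.001, -0.0, -1.0]]
force: [-0.0, 0.8, -2.0]
opening: 0.52
```

```bash
python3 - <<'E'
from h import *
s=bot.read_state();print(s['time_s'],s['position'],s['tcp_rot'][:,2],s['force'],s['opening'])
im=cv2.cvtColor(capture('wrist'),cv2.COLOR_RGB2BGR);cv2.imwrite("pics/w15.png",cv2.resize(im[120:300,190:330],None,fx=4,fy=4,interpolation=cv2.INTER_CUBIC)[:600])
E
```

```text
16.9 [ 0.4995 -0.0139  0.0888] [-0.0015  0.0004 -1.    ] [-0.0063  0.8029 -1.9743] 0.5201147434572497
```

View pics/w15.png

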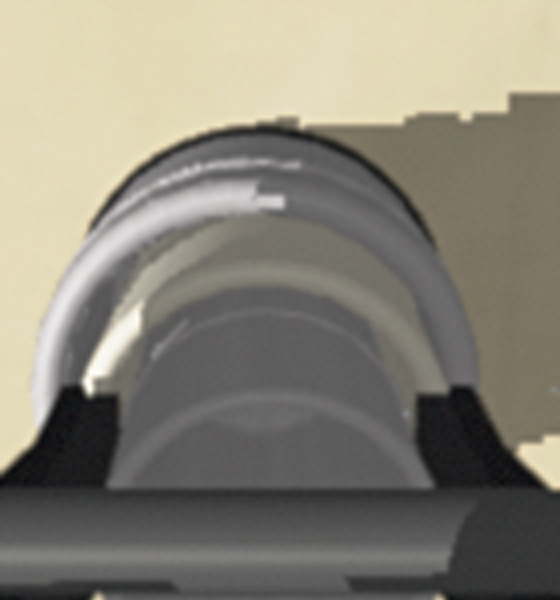

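Emit:
{"api": "play_rows", "payload": {"fingers": [100,50,0,0,0,0,0], "linear": [[0,0,0],[0,0,0],[0,0,0],[0,0,0],[0,0,0],[0,0,0],[0,0,0]], "rot": [[0,0,0],[0,0,0],[0,0,0],[0,0,0],[0,0,0],[0,0,0],[0,0,0]]}}

```text
time_s: 17.65
position: [0.5, -0.0141, 0.0896]
tcp_rot: [[1.0, -0.0, 0.0], [-0.0, -1.0, -0.0], [0.0, 0.0, -1.0]]
force: [-0.1, 0.3, 0.7]
opening: 0.981
```

```bash
python3 - <<'E'
from h import *
s=bot.read_state();print(s['time_s'],s['position'],s['tcp_rot'][:,2],s['force'],s['opening'])
im=cv2.cvtColor(capture('wrist'),cv2.COLOR_RGB2BGR);cv2.imwrite("pics/w16.png",cv2.resize(im[120:300,190:330],None,fx=4,fy=4,interpolation=cv2.INTER_CUBIC)[:700])
W=get_calibration('wrist')
f=lambda *P:((proj(W,P)-[190,120])*4).round()
for z in (.105,.117): print(z,'rim',f(.499+.023,-.0146,z),'L/R',f(.499,-.0146+.023,z),f(.499,-.0146-.023,z),f(.499-.023,-.0146,z))
E
```

```text
17.65 [ 0.5    -0.0141  0.0896] [ 0.0001 -0.     -1.    ] [-0.1008  0.3012  0.7182] 0.981111475667449
0.105 rim [265. 357.] L/R [104. 510.] [426. 510.] [265. 652.]
0.117 rim [265. 388.] L/R [ 91. 552.] [439. 552.] [265. 703.]
```

View pics/w16.png

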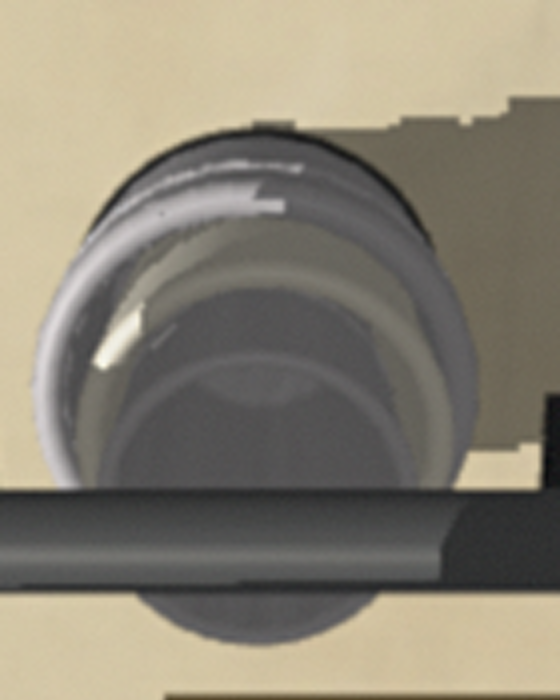

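```bash
cat >> h.py <<'E'
from scipy.spatial.transform import Rotation as Ro
def Rt(a,t):
    a,t=np.radians(a),np.radians(t)
    z=np.array([np.sin(t)*np.cos(a),np.sin(t)*np.sin(a),-np.cos(t)]);y=np.array([np.sin(a),-np.cos(a),0]);return np.stack([np.cross(y,z),y,z],1)
def delta(p1,R1,p0=None,R0=None):
    s=bot.read_state();R0=s['tcp_rot'] if R0 is None else R0;p0=s['position'] if p0 is None else p0
    return (R0.T@(np.array(p1)-p0)*1000).round(1), np.degrees(Ro.from_matrix(R0.T@R1).as_rotvec()).round(2)
E
python3 - <<'E'
from h import *
R=Rt(22.3,40);he=np.array([.545,.273,.157])
print(R); p=he-.10*R[:,2];print(p,delta(p,R,R0=np.diag([1.,-1,-1])))
E
```

```text
[[ 0.7088  0.3795  0.5947]
 [ 0.2907 -0.9252  0.2439]
 [ 0.6428  0.     -0.766 ]]
[0.4855 0.2486 0.2336] (array([ -14.5, -262.7, -144. ]), array([  7.78,  39.49, -21.38]))
```

Emit:
{"api": "play_rows", "payload": {"fingers": [0,0,0,0,0,0,0,0,0,0,0,0], "linear": [[0,0,-40],[0,0,-85],[-5,-40,-120],[-10,-85,-144],[-14.5,-130,-144],[-14.5,-175,-144],[-14.5,-220,-144],[-14.5,-262.7,-144],[-14.5,-262.7,-144],[-14.5,-262.7,-144],[-14.5,-262.7,-144],[-14.5,-262.7,-144]], "rot": [[0,0,0],[0,0,0],[1,5,-3],[2,11,-6],[3.5,18,-10],[5,25,-13.5],[6.4,32,-17.5],[7.78,39.5,-21.4],[7.78,39.5,-21.4],[7.78,39.5,-21.4],[7.78,39.5,-21.4],[7.78,39.5,-21.4]]}}

```text
time_s: 18.9
position: [0.4844, 0.2491, 0.2329]
tcp_rot: [[0.709, 0.38, 0.594], [0.291, -0.925, 0.244], [0.642, -0.0, -0.767]]
force: [-0.5, -0.1, 0.6]
opening: 1.001
```

```bash
python3 - <<'E'
from h import *
s=bot.read_state();print(s['time_s'],s['position'],s['tcp_rot'],s['force'],s['joint_positions'])
for n in ('wrist','scene','side'):cv2.imwrite(f"pics/{n}17.png",cv2.cvtColor(capture(n),cv2.COLOR_RGB2BGR))
E
```

```text
18.9 [0.4844 0.2491 0.2329] [[ 0.7093  0.38    0.5937]
 [ 0.2913 -0.925   0.2441]
 [ 0.642  -0.0002 -0.7667]] [-0.5423 -0.0516  0.58  ] [ 11.43    16.1656 123.2995  81.0124   7.074    0.6595]
```

View pics/wrist17.png

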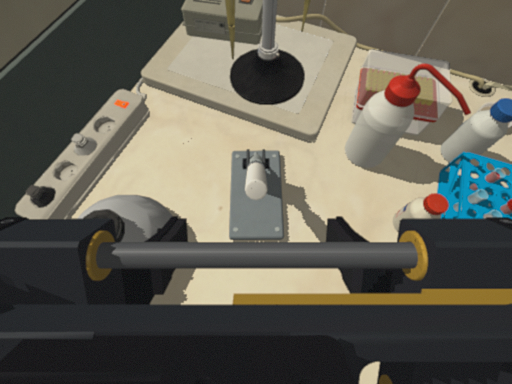

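View pics/scene17.png

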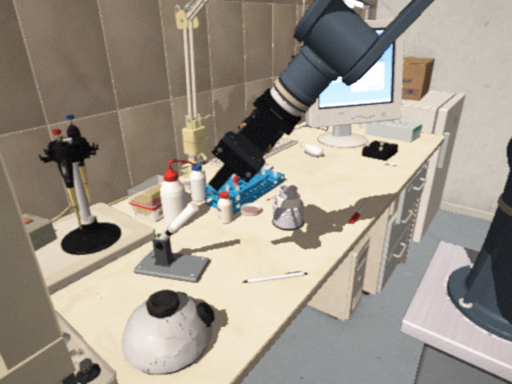

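View pics/side17.png

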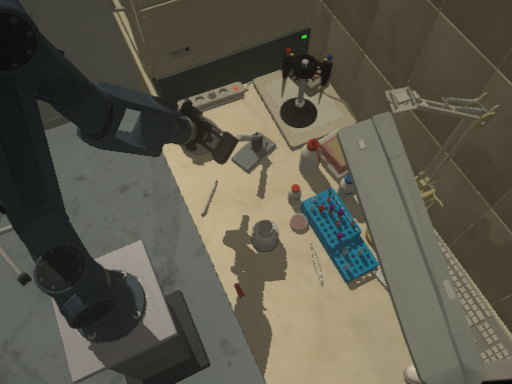

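```bash
python3 - <<'E'
from h import *
im=cv2.imread('pics/wrist17.png')
cv2.imwrite('pics/w17z.png',cv2.resize(im[140:250,210:310],None,fx=5.4,fy=5.4,interpolation=cv2.INTER_CUBIC))
W=get_calibration('wrist');f=lambda P:((proj(W,P)-[210,140])*5.4).round()
for t in ((.545,.273,.157),(.6092,.2949,.0884)): print(f(t))
E
```

```text
[246. 275.]
[265. 139.]
```

View pics/w17z.png

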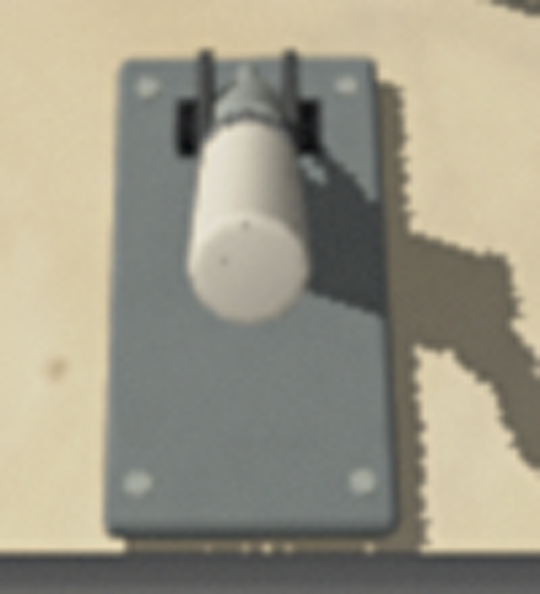

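```bash
python3 - <<'E'
from h import *
W=get_calibration('wrist');g=lambda u,v:np.array([u/5.4+210-.4,v/5.4+140-.4])
C=[onz(W,g(*q),.0125)[:2] for q in ((123,60),(375,60),(396,537),(106,537))]
for c in C: print(c)
e=[C[0]-C[3],C[1]-C[2]];print('len',[np.linalg.norm(v) for v in e],'w',np.linalg.norm(C[0]-C[1]),np.linalg.norm(C[3]-C[2]),'yaw',[np.degrees(np.arctan2(v[1],v[0])) for v in e], 'w yaw',[np.degrees(np.arctan2(*(v[::-1])))+0 for v in (C[0]-C[1],C[3]-C[2])])
B=[onz(W,g(*q),.0125)[:2] for q in ((147,87),(346,85),(361,481),(137,483))];cb=np.mean(B,0);c=np.mean(C,0);print('centre',c,'from screws',cb, 'screw yaw',[np.degrees(np.arctan2(*((B[i]-B[j])[::-1]))) for i,j in((0,3),(1,2))])
a=np.radians(22.3);ex=np.array([np.cos(a),np.sin(a),0])
m=np.array([*((c+cb)/2),.09])
f=lambda P:((proj(W,P)-[210,140])*5.4).round()
for t in (40,41.5,43):
  t=np.radians(t);u=-np.sin(t)*ex+np.array([0,0,np.cos(t)]);E=m+.1*u;print(np.degrees(t),E,f(E),f(m),f(m+.016*u))
  print(onz(W,g(248,267),E[2]))
S=get_calibration('scene');D=get_calibration('side')
print(tri(S,np.array([248/3.6+125-.4,155/3.6+165-.4]),W,g(248,267)))
E
```

```text
[0.6601 0.3622]
[0.6893 0.2911]
[0.5519 0.2342]
[0.5228 0.3049]
len [np.float64(0.1487025587484541), np.float64(0.14870162152654698)] w 0.07695633792488173 0.07646061223294796 yaw [np.float64(22.672495773637436), np.float64(22.48148932698698)] w yaw [np.float64(112.31300039792235), np.float64(112.31199112969615)]
centre [0.606  0.2981] from screws [0.6084 0.2998] screw yaw [np.float64(22.779009849118786), np.float64(22.66510314818164)]
40.0 [0.5477 0.2746 0.1666] [244. 235.] [246. 137.] [246. 149.]
[0.5426 0.2721 0.1666]
41.5 [0.5459 0.2738 0.1649] [244. 250.] [246. 137.] [246. 151.]
[0.5433 0.2724 0.1649]
43.0 [0.5441 0.2731 0.1631] [244. 264.] [246. 137.] [246. 153.]
[0.5441 0.2727 0.1631]
(array([0.546 , 0.2734, 0.1573]), np.float64(0.0014265743702454165))
```

```bash
python3 - <<'E'
from h import *
R=Rt(22.5,42.5);E=np.array([.5441,.2727,.163])
for k in (-.06,-.02,.02,.05): print(k,E+k*R[:,2],*delta(E+k*R[:,2],R))
E
```

```text
-0.06 [0.5067 0.2572 0.2072] [ 0.7  0.4 34.8] [ 0.11  2.51 -0.13]
-0.02 [0.5316 0.2675 0.1777] [ 2.5  0.3 74.8] [ 0.11  2.51 -0.13]
0.02 [0.5566 0.2779 0.1483] [  4.2   0.2 114.8] [ 0.11  2.51 -0.13]
0.05 [0.5753 0.2856 0.1261] [  5.5   0.1 144.7] [ 0.11  2.51 -0.13]
```

Emit:
{"api": "play_rows", "payload": {"fingers": [0,0,0,0,0,0,0,0,0], "linear": [[0.7,0.4,35],[0.7,0.4,35],[2.5,0.3,75],[4.2,0.2,100],[4.2,0.2,115],[5,0.1,130],[5.5,0.1,140],[5.5,0.1,145],[5.5,0.1,145]], "rot": [[0.1,2.5,-0.1],[0.1,2.5,-0.1],[0.1,2.5,-0.1],[0.1,2.5,-0.1],[0.1,2.5,-0.1],[0.1,2.5,-0.1],[0.1,2.5,-0.1],[0.1,2.5,-0.1],[0.1,2.5,-0.1]]}}

```text
time_s: 19.95
position: [0.5755, 0.2855, 0.1264]
tcp_rot: [[0.681, 0.382, 0.624], [0.282, -0.924, 0.259], [0.676, -0.0, -0.737]]
force: [0.4, 0.5, -0.1]
opening: 0.999
```

```bash
python3 - <<'E'
from h import *
s=bot.read_state();print(s['time_s'],s['position'],s['tcp_rot'],s['force'],s['joint_positions'])
cv2.imwrite(f"pics/w18.png",cv2.cvtColor(capture('wrist'),cv2.COLOR_RGB2BGR))
for n,(a,b,c,d) in dict(scene=(150,290,120,280),side=(80,200,180,300)).items():cv2.imwrite(f"pics/{n}18.png",cv2.resize(cv2.cvtColor(capture(n),cv2.COLOR_RGB2BGR)[a:b,c:d],None,fx=4,fy=4,interpolation=cv2.INTER_CUBIC))
W=get_calibration('wrist');R=s['tcp_rot'];p=s['position']
E=p-.05*R[:,2];print(proj(W,E),proj(W,E+.011*R[:,0]),proj(W,E+.011*R[:,1]),proj(W,E+.084*R[:,2]+.011*R[:,0]))
E
```

```text
19.95 [0.5755 0.2855 0.1264] [[ 0.6811  0.3824  0.6244]
 [ 0.2818 -0.924   0.2585]
 [ 0.6758 -0.0001 -0.7371]] [ 0.4436  0.5055 -0.1014] [ 13.5052  35.6899 116.8609 157.3189  15.8853 -74.7406]
[254.3464 277.8124] [254.2981 255.8317] [278.5915 277.8033] [255.0718 200.6449]
```

View pics/w18.png

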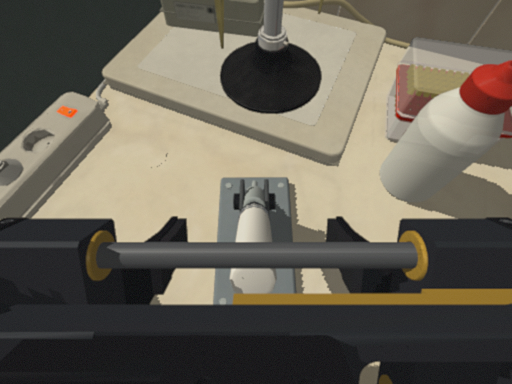

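View pics/scene18.png

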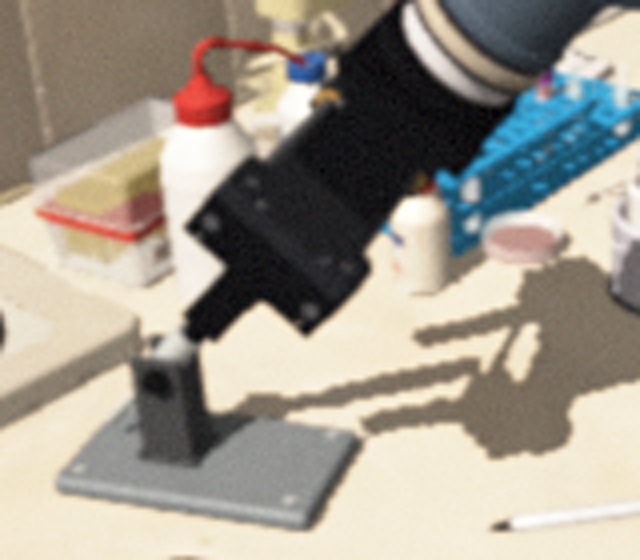

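View pics/side18.png

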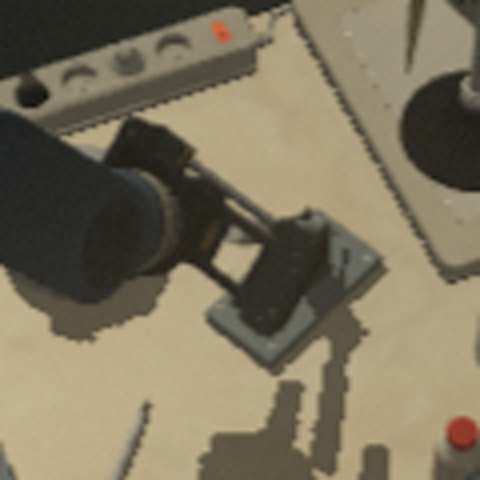

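```bash
python3 - <<'E'
from h import *
im=cv2.imread('pics/w18.png')
cv2.imwrite('pics/w18z.png',cv2.resize(im[170:310,205:305],None,fx=4.2,fy=4.2,interpolation=cv2.INTER_CUBIC))
W=get_calibration('wrist');s=bot.read_state();R=s['tcp_rot'];p=s['position'];f=lambda P:((proj(W,P)-[205,170])*4.2).round()
E=p-.05*R[:,2]
for k in (0,.04,.084,.1): print(k,[f(E+k*R[:,2]+r*R[:,0])[1] for r in (-.011,0,.011)],[f(E+k*R[:,2]+r*R[:,1])[0] for r in (-.011,.011)])
m=np.array([.607,.299,.09]);print(f(m))
E
```

```text
0 [np.float64(542.0), np.float64(453.0), np.float64(360.0)] [np.float64(103.0), np.float64(309.0)]
0.04 [np.float64(364.0), np.float64(293.0), np.float64(219.0)] [np.float64(130.0), np.float64(287.0)]
0.084 [np.float64(244.0), np.float64(186.0), np.float64(126.0)] [np.float64(148.0), np.float64(273.0)]
0.1 [np.float64(211.0), np.float64(157.0), np.float64(101.0)] [np.float64(152.0), np.float64(269.0)]
[209. 156.]
```

View pics/w18z.png

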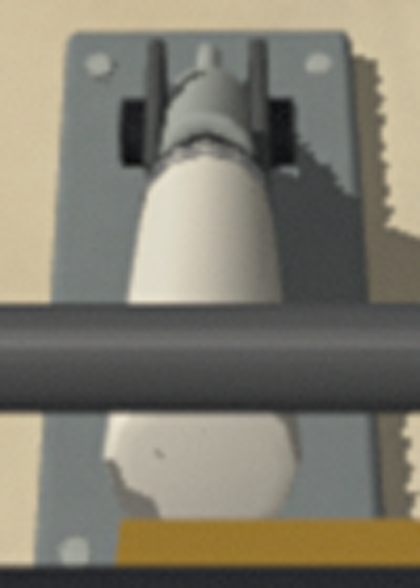

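Emit:
{"api": "play_rows", "payload": {"fingers": [0,0,255,255,255,255,255,255,255,255,255,255], "linear": [[-1.5,0.4,0],[-1.5,0.4,0],[-1.5,0.4,0],[-1.5,0.4,0],[-1.5,0.4,0],[-1.5,0.4,0],[-1.5,0.4,0],[-1.5,0.4,0],[-1.5,0.4,0],[-1.5,0.4,0],[-1.5,0.4,0],[-1.5,0.4,0]], "rot": [[0,0,0],[0,0,0],[0,0,0],[0,0,0],[0,0,0],[0,0,0],[0,0,0],[0,0,0],[0,0,0],[0,0,0],[0,0,0],[0,0,0]]}}

```text
time_s: 21.3
position: [0.5746, 0.2856, 0.1252]
tcp_rot: [[0.68, 0.384, 0.625], [0.283, -0.923, 0.26], [0.676, 0.0, -0.736]]
force: [-0.4, 3.2, -0.6]
opening: 0.244
```

```bash
python3 - <<'E'
from h import *
s=bot.read_state();print(s['time_s'],s['position'],s['tcp_rot'][:,2],s['force'],s['opening']*87)
cv2.imwrite(f"pics/w19.png",cv2.resize(cv2.cvtColor(capture('wrist'),cv2.COLOR_RGB2BGR)[170:310,185:325],None,fx=4.2,fy=4.2,interpolation=cv2.INTER_CUBIC))
E
```

```text
21.3 [0.5746 0.2856 0.1252] [ 0.6247  0.2596 -0.7364] [-0.3757  3.1958 -0.556 ] 21.26339018182203
```

View pics/w19.png

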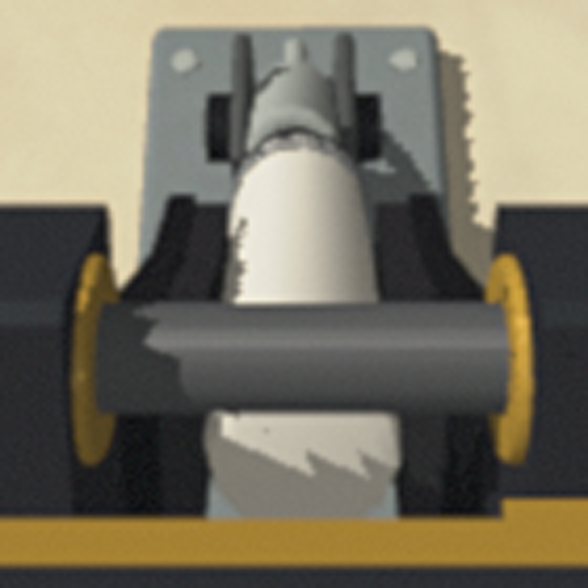

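Emit:
{"api": "play_rows", "payload": {"fingers": [255,255,255,255,255], "linear": [[0,0,-8],[0,0,-18],[0,0,-30],[0,0,-40],[0,0,-45]], "rot": [[0,0,0],[0,0,0],[0,0,0],[0,0,0],[0,0,0]]}}

```text
time_s: 21.85
position: [0.5461, 0.2732, 0.1587]
tcp_rot: [[0.681, 0.382, 0.625], [0.282, -0.924, 0.258], [0.676, 0.0, -0.737]]
force: [0.3, 3.3, -2.4]
opening: 0.244
```

```bash
python3 - <<'E'
from h import *
s=bot.read_state();print(s['time_s'],s['position'],s['tcp_rot'][:,2],s['force'],s['opening']*87)
cv2.imwrite(f"pics/w20.png",cv2.resize(cv2.cvtColor(capture('wrist'),cv2.COLOR_RGB2BGR)[130:310,185:325],None,fx=3.3,fy=3.3,interpolation=cv2.INTER_CUBIC))
E
```

```text
21.85 [0.5461 0.2732 0.1587] [ 0.6245  0.2583 -0.7371] [ 0.2711  3.3316 -2.4104] 21.206351819686752
```

View pics/w20.png

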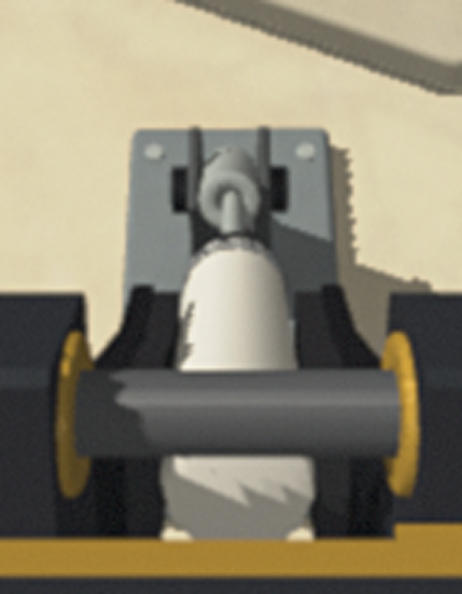

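Emit:
{"api": "play_rows", "payload": {"fingers": [255,255,255,255,255,255,255], "linear": [[0,0,-10],[0,0,-22],[0,0,-34],[0,0,-46],[0,0,-58],[0,0,-70],[0,0,-75]], "rot": [[0,0,0],[0,0,0],[0,0,0],[0,0,0],[0,0,0],[0,0,0],[0,0,0]]}}

```text
time_s: 22.6
position: [0.4991, 0.2525, 0.2143]
tcp_rot: [[0.682, 0.38, 0.625], [0.28, -0.925, 0.256], [0.676, 0.0, -0.737]]
force: [-0.1, -0.2, -0.2]
opening: 0.245
```

```bash
python3 - <<'E'
from h import *
s=bot.read_state();print(s['time_s'],s['position'],s['tcp_rot'][:,2],s['force'],s['opening']*87)
cv2.imwrite(f"pics/w21.png",cv2.cvtColor(capture('wrist'),cv2.COLOR_RGB2BGR)[:320])
for n,(a,b,c,d) in dict(scene=(150,290,120,280),).items():cv2.imwrite(f"pics/{n}21.png",cv2.resize(cv2.cvtColor(capture(n),cv2.COLOR_RGB2BGR)[a:b,c:d],None,fx=4,fy=4,interpolation=cv2.INTER_CUBIC))
R=Rt(0,0);R=np.diag([1.,-1,-1]);tip=np.array([.4995,-.0137,.105+.08]);p=tip+[0,0,.140]
print(delta(p,R))
E
```

```text
22.6 [0.4991 0.2525 0.2143] [ 0.6251  0.2561 -0.7373] [-0.0968 -0.2182 -0.1965] 21.34721788438527
(array([   0.1,  246.6, -150. ]), array([ -8.26, -41.99,  21.31]))
```

View pics/w21.png

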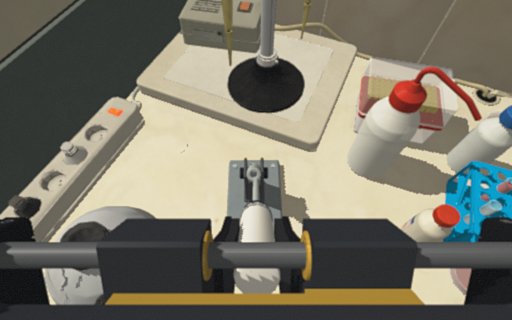

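View pics/scene21.png

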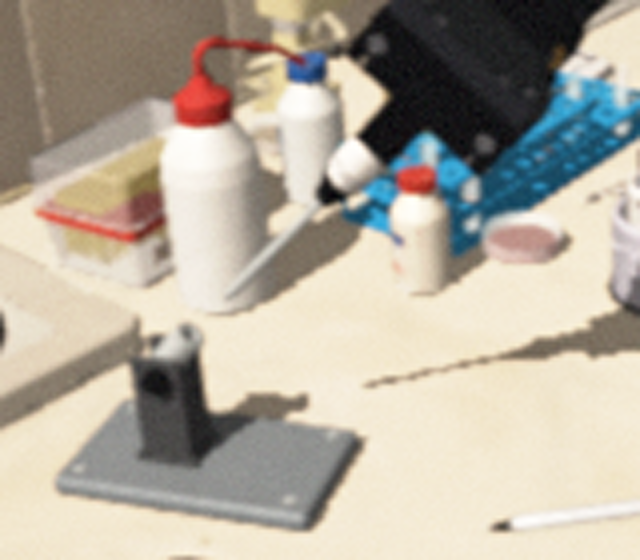

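```bash
python3 - <<'E'
from h import *
D=get_calibration('side')
for uv in ((345,130),(385,115),(420,384),(470,384)): print(uv,onz(D,np.array(uv,float),.53))
R=np.diag([1.,-1,-1])
for p in ([.48,.20,.29],[.4995,-.0137,.29]): print(delta(p,R))
E
```

```text
(345, 130) [ 0.6511 -0.0589  0.53  ]
(385, 115) [ 0.7468 -0.0617  0.53  ]
(420, 384) [ 0.5071 -0.5205  0.53  ]
(470, 384) [ 0.576  -0.5537  0.53  ]
(array([ 23.1,  41.5, -81.6]), array([ -8.26, -41.99,  21.31]))
(array([ -23.5,  246.5, -124.2]), array([ -8.26, -41.99,  21.31]))
```

Emit:
{"api": "play_rows", "payload": {"fingers": [255,255,255,255,255,255,255,255,255,255,255], "linear": [[14,0,-15],[27,0,-30],[26,10,-45],[25,20,-60],[24,30,-70],[23,41,-81],[23,41,-81],[23,41,-81],[23,41,-81],[23,41,-81],[23,41,-81]], "rot": [[0,0,0],[0,0,0],[-1.3,-6.5,3.2],[-2.6,-13,6.5],[-4,-20,10],[-5.3,-27,13.5],[-6.6,-33.5,17],[-7.8,-39.5,20],[-8.26,-42,21.3],[-8.26,-42,21.3],[-8.26,-42,21.3]]}}

```text
time_s: 23.8
position: [0.4799, 0.1996, 0.2893]
tcp_rot: [[0.964, 0.144, 0.224], [0.122, -0.986, 0.113], [0.237, -0.082, -0.968]]
force: [-0.4, 0.2, -0.9]
opening: 0.243
```

```bash
python3 - <<'E'
from h import *
s=bot.read_state();print(s['time_s'],s['position'],s['tcp_rot'],s['force'],s['joint_positions'])
cv2.imwrite(f"pics/w22.png",cv2.cvtColor(capture('wrist'),cv2.COLOR_RGB2BGR)[:320])
for n,(a,b,c,d) in dict(scene=(90,250,170,330),side=(130,270,180,320)).items():cv2.imwrite(f"pics/{n}22.png",cv2.resize(cv2.cvtColor(capture(n),cv2.COLOR_RGB2BGR)[a:b,c:d],None,fx=3.7,fy=3.7,interpolation=cv2.INTER_CUBIC))
E
```

```text
23.8 [0.4799 0.1996 0.2893] [[ 0.9639  0.1445  0.2236]
 [ 0.1216 -0.9861  0.1131]
 [ 0.2368 -0.0818 -0.9681]] [-0.4178  0.161  -0.8785] [  7.3527  11.6828 102.5773   6.0679  52.1823  86.4305]
```

View pics/w22.png

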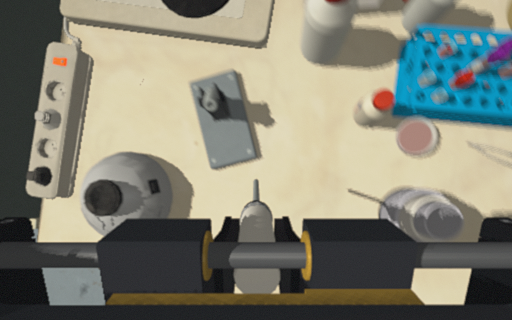

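View pics/scene22.png

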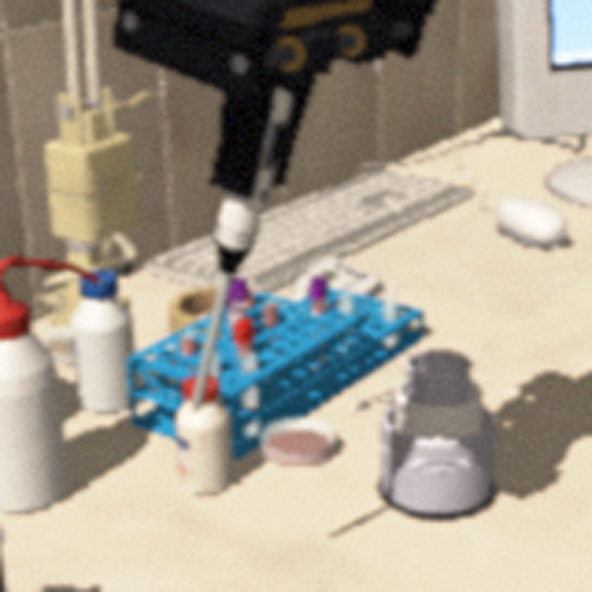

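View pics/side22.png

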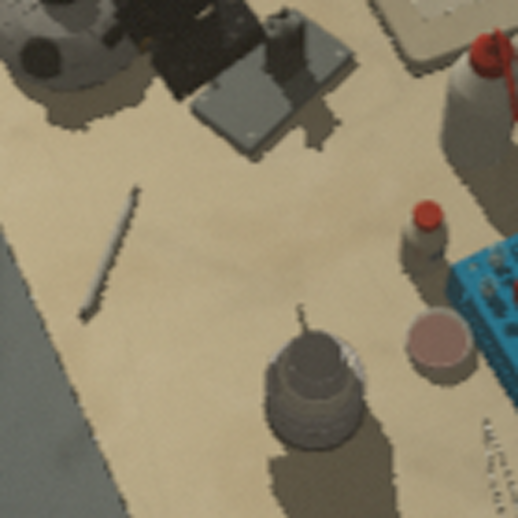

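```bash
python3 - <<'E'
from h import *
R=np.diag([1.,-1,-1])
for p in ([.48,.20,.29],[.48,.10,.29],[.4995,-.0137,.29]): print(delta(p,R))
E
```

```text
(array([-2.3,  1.7, -1.7]), array([ -5.95, -13.8 ,   8.26]))
(array([-15.2, 100.1, -13.6]), array([ -5.95, -13.8 ,   8.26]))
(array([-11.2, 215.1, -22.7]), array([ -5.95, -13.8 ,   8.26]))
```

Emit:
{"api": "play_rows", "payload": {"fingers": [255,255,255,255,255,255,255,255,255,255,255,255,255], "linear": [[-2,2,-2],[-4,20,-4],[-8,50,-7],[-12,80,-11],[-15,105,-14],[-14,135,-16],[-13,165,-19],[-12,190,-21],[-11,205,-22],[-11,215,-23],[-11,215,-23],[-11,215,-23],[-11,215,-23]], "rot": [[-2,-4,2.5],[-4,-8,5],[-5.9,-13.8,8.3],[-5.9,-13.8,8.3],[-5.9,-13.8,8.3],[-5.9,-13.8,8.3],[-5.9,-13.8,8.3],[-5.9,-13.8,8.3],[-5.9,-13.8,8.3],[-5.9,-13.8,8.3],[-5.9,-13.8,8.3],[-5.9,-13.8,8.3],[-5.9,-13.8,8.3]]}}

```text
time_s: 25.25
position: [0.497, -0.0133, 0.2902]
tcp_rot: [[1.0, -0.002, -0.004], [-0.002, -1.0, -0.0], [-0.004, 0.0, -1.0]]
force: [-0.1, -0.4, 0.0]
opening: 0.245
```

```bash
python3 - <<'E'
from h import *
s=bot.read_state();print(s['time_s'],s['position'],s['tcp_rot'],s['force'])
cv2.imwrite(f"pics/w23.png",cv2.cvtColor(capture('wrist'),cv2.COLOR_RGB2BGR)[:320])
for n,(a,b,c,d) in dict(scene=(90,250,210,370),side=(150,290,200,340)).items():cv2.imwrite(f"pics/{n}23.png",cv2.resize(cv2.cvtColor(capture(n),cv2.COLOR_RGB2BGR)[a:b,c:d],None,fx=3.7,fy=3.7,interpolation=cv2.INTER_CUBIC))
E
```

```text
25.25 [ 0.497  -0.0133  0.2902] [[ 1.     -0.0019 -0.0038]
 [-0.0019 -1.     -0.    ]
 [-0.0038  0.     -1.    ]] [-0.0911 -0.4261  0.0253]
```

View pics/w23.png

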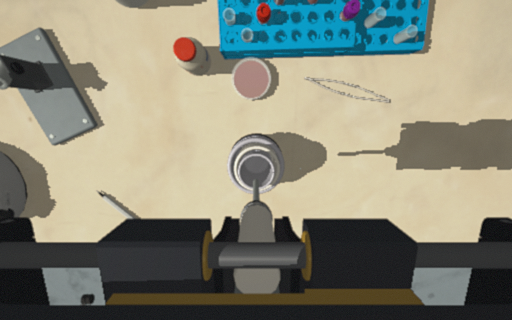

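View pics/scene23.png

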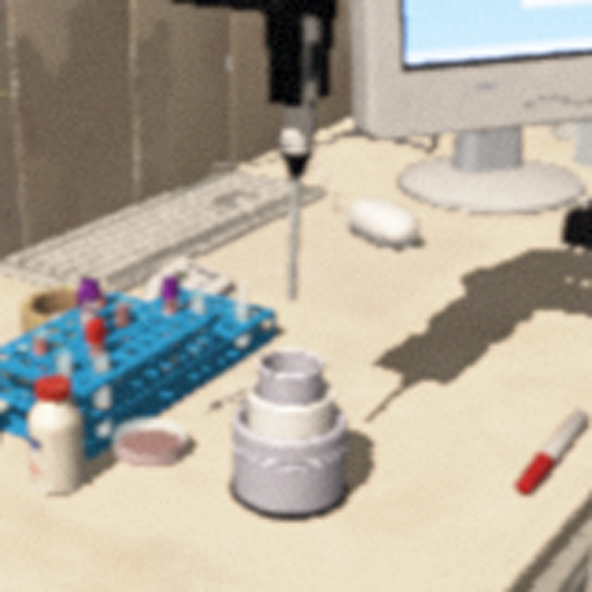

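View pics/side23.png

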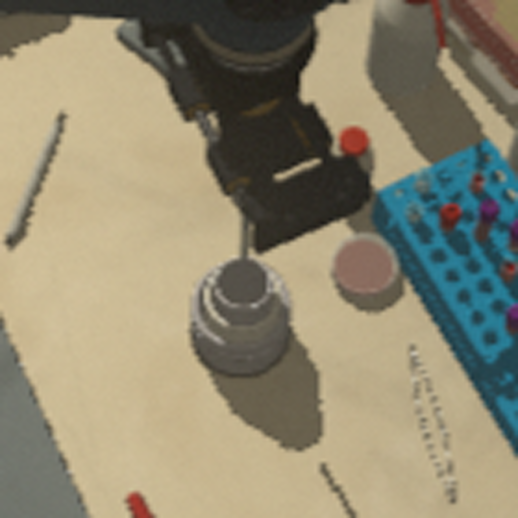

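```bash
python3 - <<'E'
from h import *
im=cv2.imread('pics/w23.png')[125:300,215:300]
cv2.imwrite('pics/w23z.png',cv2.resize(cv2.convertScaleAbs(im,alpha=1.5),None,fx=6,fy=6,interpolation=cv2.INTER_CUBIC)[:600])
W=get_calibration('wrist');s=bot.read_state();p=s['position'];f=lambda *P:((proj(W,P)-[215,125])*6).round()
print('sample rim',[f(.499+dx,-.0137+dy,.105) for dx,dy in((.023,0),(-.023,0),(0,.023),(0,-.023))])
for dx in(-.005,0,.005,.01): print(dx,'tip',f(p[0]+dx,p[1],p[2]-.14),f(p[0]+dx,p[1],p[2]-.145))
E
```

```text
sample rim [array([245., 177.]), array([246., 391.]), array([136., 286.]), array([355., 286.])]
-0.005 tip [245. 370.] [245. 364.]
0 tip [245. 344.] [245. 338.]
0.005 tip [245. 318.] [245. 312.]
0.01 tip [245. 291.] [245. 285.]
```

View pics/w23z.png

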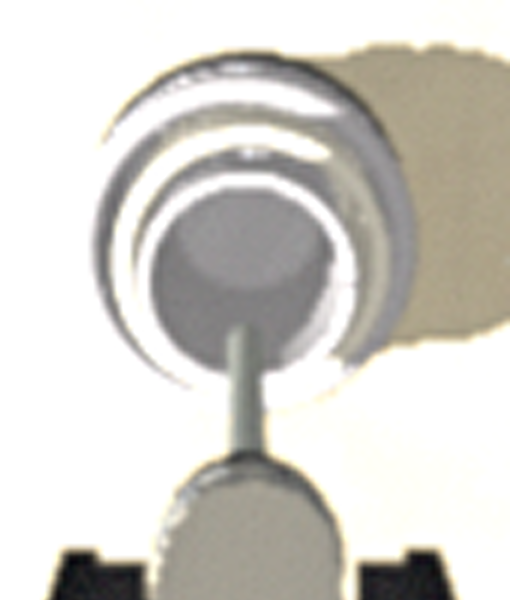

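```bash
python3 - <<'E'
from h import *
W=get_calibration('wrist');S=get_calibration('scene')
tw=np.array([242/6+215-.4,322/6+125-.4]);ts=np.array([291/3.7+210-.4,299/3.7+90-.4])
s=bot.read_state();p=s['position'];print(p)
print(tri(W,tw,S,ts)); 
for L in (.13,.14,.15): print(L,onz(W,tw,p[2]-L),onz(S,ts,p[2]-L))
g=lambda P:((proj(S,np.array(P))-[210,90])*3.7).round(1)
for dx in (0,.005,.01): print(dx,'tip',g(p+[dx,0,-.14]),'ferr',g(p+[dx*.05/.14,0,-.05]),'TCP',g(p))
E
```

```text
[ 0.4973 -0.0136  0.2903]
(array([ 0.5011, -0.0134,  0.1516]), np.float64(0.0026333128643820166))
0.13 [ 0.5042 -0.0127  0.1603] [0.4891 0.0038 0.1603]
0.14 [ 0.5019 -0.0126  0.1503] [ 0.5019 -0.0173  0.1503]
0.15 [ 0.4997 -0.0126  0.1403] [ 0.5148 -0.0384  0.1403]
0 tip [292.5 300.6] ferr [295.5 173.3] TCP [297.4  97.6]
0.005 tip [286.2 299.1] ferr [293.2 172.9] TCP [297.4  97.6]
0.01 tip [280.  297.6] ferr [290.9 172.5] TCP [297.4  97.6]
```

Emit:
{"api": "play_rows", "payload": {"fingers": [255,255,255,255,255,255], "linear": [[2.4,1,0],[2.4,1,0],[2.4,1,15],[2.4,1,30],[2.4,1,40],[2.4,1,40]], "rot": [[0,-1.3,0],[0,-1.3,0],[0,-1.3,0],[0,-1.3,0],[0,-1.3,0],[0,-1.3,0]]}}

```text
time_s: 26.0
position: [0.4988, -0.0152, 0.2489]
tcp_rot: [[1.0, -0.003, -0.03], [-0.003, -1.0, 0.0], [-0.03, -0.0, -1.0]]
force: [-0.7, 0.3, -0.6]
opening: 0.246
```

```bash
python3 - <<'E'
from h import *
s=bot.read_state();print(s['time_s'],s['position'],s['tcp_rot'][:,2],s['force'])
im=cv2.cvtColor(capture('wrist'),cv2.COLOR_RGB2BGR)[125:300,215:300]
cv2.imwrite('pics/w24z.png',cv2.resize(cv2.convertScaleAbs(im,alpha=1.4),None,fx=6,fy=6,interpolation=cv2.INTER_CUBIC)[:600])
for n,(a,b,c,d) in dict(scene=(130,240,240,340),side=(180,270,220,310)).items():cv2.imwrite(f"pics/{n}24.png",cv2.resize(cv2.cvtColor(capture(n),cv2.COLOR_RGB2BGR)[a:b,c:d],None,fx=5,fy=5,interpolation=cv2.INTER_CUBIC))
W=get_calibration('wrist');p=s['position'];f=lambda *P:((proj(W,P)-[215,125])*6).round()
print('sample rim',[f(.500+dx,-.0138+dy,.105) for dx,dy in((.023,0),(-.023,0),(0,.023),(0,-.023))])
for z in (.105,.11,.115): print('tip want',z,f(.5003,-.0138,z))
E
```

```text
26.0 [ 0.4988 -0.0152  0.2489] [-0.0296  0.0001 -0.9996] [-0.7253  0.3056 -0.5647]
sample rim [array([234., 200.]), array([236., 439.]), array([112., 322.]), array([358., 321.])]
tip want 0.105 [235. 320.]
tip want 0.11 [235. 327.]
tip want 0.115 [235. 333.]
```

View pics/w24z.png

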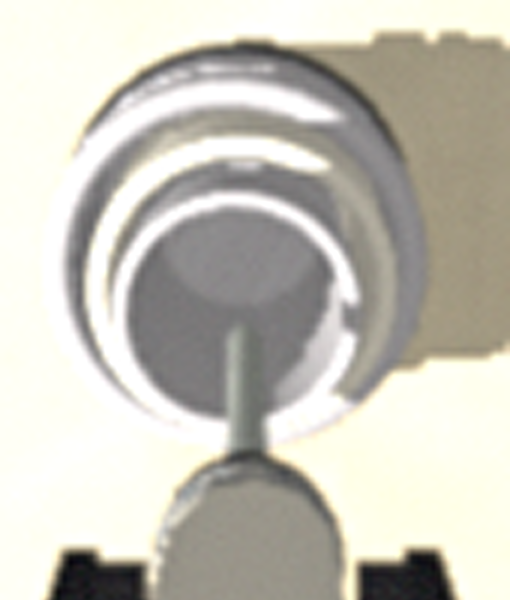

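View pics/scene24.png

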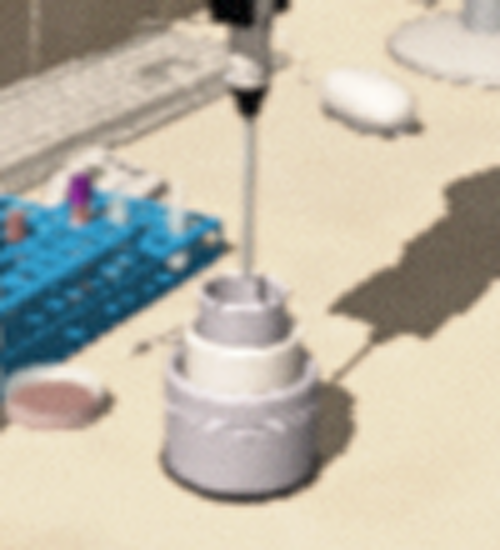

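View pics/side24.png

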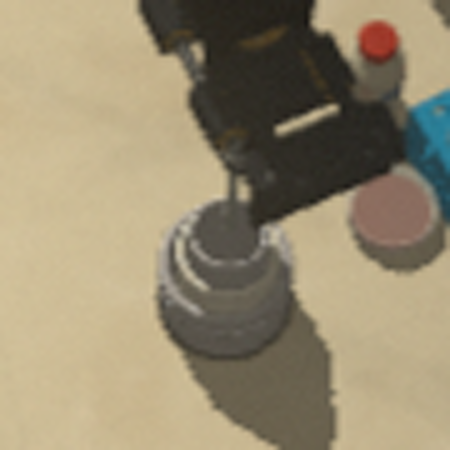

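Emit:
{"api": "play_rows", "payload": {"fingers": [255,255,255,255,255,255,255,255,255,255], "linear": [[1,-1,0],[1,-1,0],[1.2,-1,8],[1.5,-1,18],[1.8,-1,28],[2,-1,38],[2.2,-1,46],[2.4,-1,50.5],[2.4,-1,50.5],[2.4,-1,50.5]], "rot": [[0,0,0],[0,0,0],[0,0,0],[0,0,0],[0,0,0],[0,0,0],[0,0,0],[0,0,0],[0,0,0],[0,0,0]]}}

```text
time_s: 27.15
position: [0.5009, -0.0146, 0.1998]
tcp_rot: [[1.0, -0.003, -0.026], [-0.003, -1.0, -0.001], [-0.026, 0.001, -1.0]]
force: [-0.0, -0.3, -0.0]
opening: 0.245
```

```bash
python3 - <<'E'
from h import *
s=bot.read_state();print(s['time_s'],s['position'],s['tcp_rot'][:,2],s['force'],s['moment'],s['opening'])
im=cv2.cvtColor(capture('wrist'),cv2.COLOR_RGB2BGR)[125:310,200:315]
cv2.imwrite('pics/w25z.png',cv2.resize(cv2.convertScaleAbs(im,alpha=1.6),None,fx=5,fy=5,interpolation=cv2.INTER_CUBIC)[:600])
for n,(a,b,c,d) in dict(scene=(130,240,240,340),side=(180,270,220,310)).items():cv2.imwrite(f"pics/{n}25.png",cv2.resize(cv2.cvtColor(capture(n),cv2.COLOR_RGB2BGR)[a:b,c:d],None,fx=5,fy=5,interpolation=cv2.INTER_CUBIC))
W=get_calibration('wrist');p=s['position'];f=lambda *P:((proj(W,P)-[200,125])*5).round()
for x in (.499,.501): print('sample rim',x,[f(x+dx,-.0138+dy,.105) for dx,dy in((.023,0),(-.023,0),(0,.023),(0,-.023))],'inner',f(x+.0205,-.0138,.105),'tip@.0595',f(x,-.0138,.0595),'stem at rim',f(x,-.0138,.105))
S=get_calibration('scene');g=lambda *P:((proj(S,P)-[240,130])*5).round()
print('scene rim c',g(.5005,-.0138,.105),'stem base',g(.5005,-.0138,.0595+.09))
E
```

```text
27.15 [ 0.5009 -0.0146  0.1998] [-0.026  -0.0008 -0.9997] [-0.0339 -0.3205 -0.0132] [0.0645 0.0079 0.0288] 0.2448184850233688
sample rim 0.499 [array([274., 224.]), array([275., 455.]), array([153., 342.]), array([395., 342.])] inner [274. 237.] tip@.0595 [275. 282.] stem at rim [274. 342.]
sample rim 0.501 [array([273., 213.]), array([275., 445.]), array([153., 332.]), array([395., 331.])] inner [274. 226.] tip@.0595 [275. 273.] stem at rim [274. 332.]
scene rim c [238. 286.] stem base [240. 206.]
```

View pics/w25z.png

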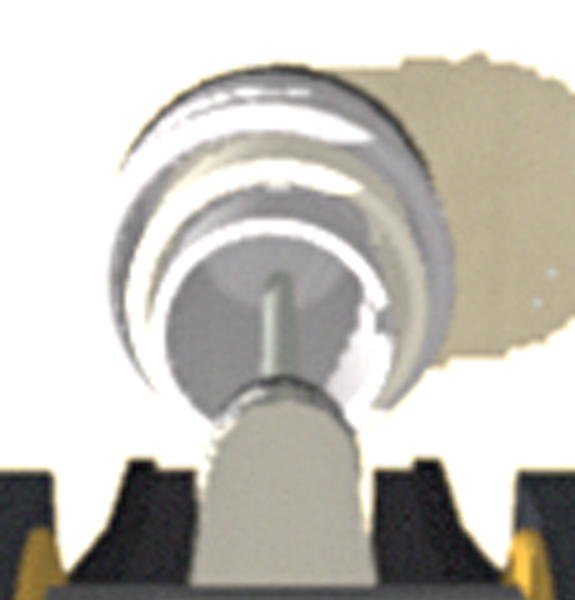

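View pics/scene25.png

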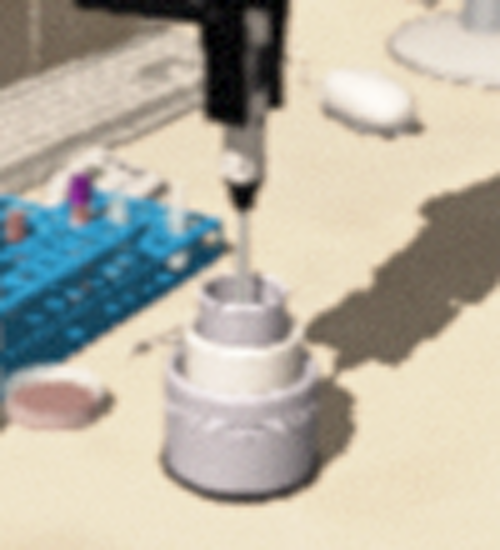

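View pics/side25.png

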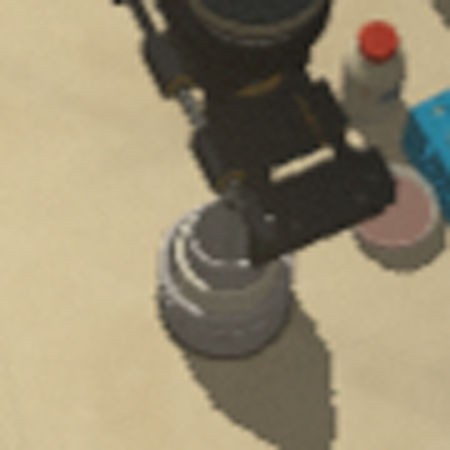

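Emit:
{"api": "play_rows", "payload": {"fingers": [255,255,255,255,255,255,255,255], "linear": [[0,-1.4,0.5],[0,-1.4,0.5],[0,-1.4,0.5],[0,-1.4,0.5],[0,-1.4,0.5],[0,-1.4,0.5],[0,-1.4,0.5],[0,-1.4,0.5]], "rot": [[0,0,0],[0,0,0],[0,0,0],[0,0,0],[0,0,0],[0,0,0],[0,0,0],[0,0,0]]}}

```text
time_s: 28.1
position: [0.5007, -0.0131, 0.1992]
tcp_rot: [[1.0, -0.003, -0.026], [-0.003, -1.0, -0.001], [-0.026, 0.001, -1.0]]
force: [-1.2, 0.8, -0.9]
opening: 0.245
```

```bash
python3 - <<'E'
from h import *
s=bot.read_state();print(s['time_s'],s['position'],s['tcp_rot'][:,2],s['force'],s['qvel'],s['opening'])
im=cv2.cvtColor(capture('wrist'),cv2.COLOR_RGB2BGR)[125:245,200:315]
cv2.imwrite('pics/w26z.png',cv2.resize(im,None,fx=5,fy=5,interpolation=cv2.INTER_CUBIC)[:600])
im=cv2.cvtColor(capture('scene'),cv2.COLOR_RGB2BGR);cv2.imwrite("pics/scene26.png",im)
cv2.imwrite("pics/scene26z.png",cv2.resize(im[150:240,250:330],None,fx=6.5,fy=6.5,interpolation=cv2.INTER_CUBIC))
E
```

```text
28.1 [ 0.5007 -0.0131  0.1992] [-0.0262 -0.0008 -0.9997] [-1.2384  0.7987 -0.88  ] [-0.0347 -0.026   0.0539 -0.0604 -0.0078  0.0456] 0.2449988728440564
```

View pics/w26z.png

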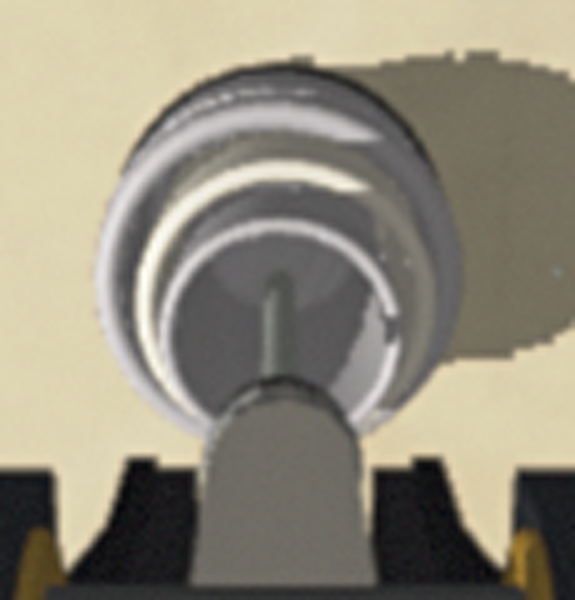

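View pics/scene26z.png

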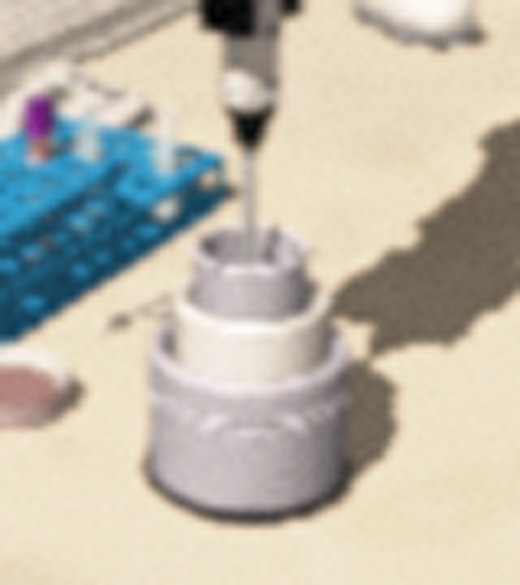

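View pics/scene26.png

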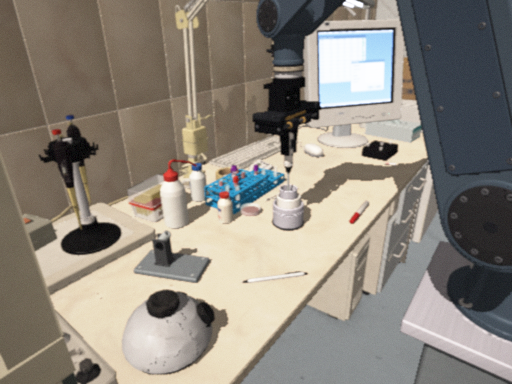

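```bash
python3 -c "
from rig import bot
s=bot.read_state();print(s['time_s'],s['position'],s['opening']);print(bot.hand_in())"
```

```text
28.2 [ 0.50073265 -0.01308301  0.19922747] 0.24228030853011098
the job is handed in; nothing more can be done
None
```

I nested both cups and handed the job in at 28.2 s with the thermometer held in the gripper in the sample cup. The hand-in gives no verdict.

- **Insulating cup:** The first try tilted the cup in the grip and nudged the jacket about 2 mm. I stood the cup back on the desk, gripped it lower and inserted it. Its rim then measured 329 px wide against 328 px expected fully home.
- **Sample cup:** It went in on the first try. Its rim spanned 293 px front to back against 295 px expected fully home.
- **Thermometer:** I drew it straight out along the sleeve, with at most about 4 N on the wrist.
- **Final check:** The tip sits about 0.5 mm off the sample cup's middle in the last wrist picture. Its height is about 60 mm, worked out from the gripper height, against 59.5 mm for halfway down. The wrist force read about 1–2 N and the arm was still.

**Uncertain:** I tilted the tool 1.5° to offset a lean of about 1.3–1.5°. The pictures agree only to about a degree, so the thermometer may lean by up to 2°. Estimates of the cup's middle differed by 1–2 mm between views, so I relied on the last wrist view, which shows cup and tip together.

The other things on the desk look unmoved in the last scene picture.

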